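Lay the standing spice jars in the free cradles of the rack

ROBOT

A 6-joint arm with a two-finger parallel gripper is mounted at the origin on a cart in front of the work surface, level with it; the furniture and walls round the work are solid. World frame = base frame: x ahead of the robot, y to its left, z up, the work surface at z = 0. Lengths are in m, angles in degrees, forces in N, time in s.
With the tool pointing down it reaches from about 0.375 to 0.9 m from the base axis. Payload 3.1 kg.
Tool frame: the origin (TCP) lies on the centre line of the jaws, within the pads' length; the fingertips stand 17 mm ahead of it and the grasp point (between the pads) lies 2 mm behind it; z points along the fingers, y is the line along which they close (so a half turn about z gives the same grasp; the last joint's range is limited). The gripper opens to 87 mm and grips with 3 to 60 N. Pads are 19 mm wide; open, the fingers measure 117 mm over their backs; the gripper's body (75 mm by 190 mm) begins 51 mm behind the grasp point.
Start: joints at [65.289, 30.224, 82.088, -0, 67.689, -10.227], TCP at [0.156, 0.605, 0.24] pointing down, gripper open.
Joint ranges: [-176.69, 176.69], [-43.24, 126.21], [12.49, 139.97], [-82, 262], [0, 151.66], [-163.58, 163.58]. Speed limits (degrees/s): [159.86, 159.86, 180, 180, 180, 180].

INTERFACE

Orientations are given as a 3x3 rotation matrix whose columns are the frame's x, y, z axes.
In Python, from rig import bot, imaging, finder gives the robot as it stands. The module is installed in compiled form; this text tells all that it offers.
- The arm moves only by the tool play_rows, never from a script. Its argument "motion" is a list that holds one entry, the list of rows, each a list of 6 numbers: the shift along the tool's x, y, z in m, then the turn, a rotation vector about the tool's x, y, z in degrees. In form: [[[dx, dy, dz, wx, wy, wz], ...]]. A call has 1 to 8 rows; each row is the pose to reach, as a shift and turn from the pose commanded when the call began, along the tool's axes at that moment; what a row does not reach only later rows make up. A row lasts 1/12 s, in which the tool goes at most 41.7 mm and 7.16 degrees, less where a joint would pass 70% of its speed; a pose out of reach is approached as far as the arm can. A call with a gripper value outside its range is refused whole. "fingers" is the finger opening in m, from 0 to 0.087, set as the call begins (left out, the last holds). The fingers move at their own pace and stop on an object; the grip force is fixed at half the most. Time passes only in rows, so rows that repeat a pose let the fingers close. It gives the time, the measured TCP pose, the force, the opening and the grip force at its end, in the units of the state.
- bot.read_state(): the state, without advancing time (a new reading comes with each control period).
- imaging.capture(name): name is "scene" or "top" or "wrist"; returns a dict with "frame" (384x512x3 uint8, red, green, blue), "camera_matrix" (3x3 intrinsics, pixels), "R" (3x3) and "t" (3): a world point X has camera coordinates R X + t. Camera axes: x right, y down, z forward; pixel columns grow to the right and rows downward; lengths in m; the calibration is good to about 2 mm. A picture is of the moment at which its call begins. There is no depth.
- bot.hand_in(): hands the job in; it is judged then, once.
Trained networks look in the newest picture that a camera, given by its name, has taken for a name from the list of things; names that differ only in an ending like _2 or _b are one class to them, and where a whole thing is asked for, a point or a joint stands for the part that bears it (a point fixed in the world has none). Each returns a list of dicts, best first, with "confidence" (0 to 1); they miss things now and then, are a little off and sometimes report something else, mostly with a low value. They report only what shows in the picture. A call takes as long as a camera call. They do not tell look-alikes from the thing itself.
- finder.recognise(camera, name): "at" ([x, y, z] in m, in world coordinates, good to about 4 mm: the middle of the surface that is visible of it).
- finder.outline_of(camera, name): "pixels" (384x512 bool, what is visible of it).
The state is a dict: "time_s": time; "joint_positions": joint angles; "qvel": joint speeds; "tau": joint torques, N m; "position": TCP position; "tcp_rot": TCP orientation; "force": force on the tool from outside, world axes, zero at the start; "moment": the same for the moment, N m; "opening": opening from 0.0 (shut) to 1.0 (fully open); "grasp_force": force on a finger pad.
Only numpy, scipy, OpenCV 4.12 (cv2) and the standard library are available. Lean on these libraries where they do the work, as an engineer would, in place of code of your own. Each camera call takes 0.05 s, during which the arm holds its last target. There are 200 camera calls.

TASK

Put the two spice jars that still stand on the chopping board away in the rack: lay each on its side in a cradle that is empty, base down at the low end close against the stop and cap at the raised front end, without dropping it or knocking it over. Leave the jar that is already in the rack, the pepper mill and the jam jar where they are.

Things in the scene. Friction and masses are not known exactly. Their poses are not given: they have to be found in the camera images.
- board: wooden chopping board, fixed, 220 (x) x 310 (y) x 22 mm, lies on the worktop; origin at the centre of its underside, top 22 mm above. The board is to one side of the robot and the rack to the other, either way round. Behind them, a fixed toaster takes up x 0.66 to 0.83, y -0.54 to -0.24, up to z = 0.18 (world).
- rack: the spice rack's base, a dark wooden plank, fixed, 150 (x) x 300 (y) x 12 mm (with a 4 mm high edge strip along the front); origin at the centre of its underside. Its -x side is the front, turned roughly to the robot. Three equal cradles stand on it in a row along its y axis, 98 mm apart; one of them already holds a jar.
- jar_a: first standing spice jar: a glass spice jar with a ribbed red cap, upright cylinder 45 mm in diameter and 106 mm tall (cap: the top 21 mm), 0.08 to 0.2 kg, loose. Origin: centre of its base; z runs along its axis to the cap. Starts upright on the board.
- jar_b: second standing spice jar: a glass spice jar with a ribbed red cap, upright cylinder 45 mm in diameter and 106 mm tall (cap: the top 21 mm), 0.08 to 0.2 kg, loose. Origin: centre of its base; z runs along its axis to the cap. Starts upright on the board.
- jar_c: the spice jar that lies in one cradle from the start: a glass spice jar with a ribbed red cap, cylinder 45 mm in diameter and 106 mm tall (cap: the top 21 mm), 0.08 to 0.2 kg, loose. Origin: centre of its base; z runs along its axis to the cap. Leave it there.
- pepper_mill: wooden pepper mill standing on the board, loose, 58 mm in diameter, 170 mm tall; origin at the centre of its base. Leave it alone.
- jam_jar: jam jar with a metal lid standing on the board, loose, 62 mm in diameter, 99 mm tall; origin at the centre of its base. Leave it alone.
- jar_a_top (a point): centre of the cap's top face on jar_a, 106 mm from the base's centre.
- jar_b_top (a point): centre of the cap's top face on jar_b, 106 mm from the base's centre.
- jar_c_top (a point): centre of the cap's top face on jar_c, 106 mm from the base's centre.
- cradle_a: one cradle, fixed: two parallel steel rods (12 mm thick, 40 mm wide over both, narrower than a jar, 74 mm long) sloping at 25 degrees, low at the back (+x), high at the front (-x); a 50 mm wide stop board at the low end. A jar lies along the rods, base by the stop, cap sticking out past the high end. Origin: centre of its underside, 12 mm above the worktop; z up, y along the row of cradles.
- cradle_a_low (a point): where the centre of a jar's base is when the jar lies on the rods touching the stop: at (45, 0, 47) mm in the cradle's frame, 59 mm above the worktop. The stop board ends 4 mm below this point, measured square to the slope.
- cradle_a_high (a point): where the centre of that jar's cap top then is: 106 mm up the slope from the low point, at (-51, 0, 92) mm in the cradle's frame.
- cradle_b: one cradle, fixed: two parallel steel rods (12 mm thick, 40 mm wide over both, narrower than a jar, 74 mm long) sloping at 25 degrees, low at the back (+x), high at the front (-x); a 50 mm wide stop board at the low end. A jar lies along the rods, base by the stop, cap sticking out past the high end. Origin: centre of its underside, 12 mm above the worktop; z up, y along the row of cradles.
- cradle_b_low (a point): where the centre of a jar's base is when the jar lies on the rods touching the stop: at (45, 0, 47) mm in the cradle's frame, 59 mm above the worktop. The stop board ends 4 mm below this point, measured square to the slope.
- cradle_b_high (a point): where the centre of that jar's cap top then is: 106 mm up the slope from the low point, at (-51, 0, 92) mm in the cradle's frame.
- cradle_c: one cradle, fixed: two parallel steel rods (12 mm thick, 40 mm wide over both, narrower than a jar, 74 mm long) sloping at 25 degrees, low at the back (+x), high at the front (-x); a 50 mm wide stop board at the low end. A jar lies along the rods, base by the stop, cap sticking out past the high end. Origin: centre of its underside, 12 mm above the worktop; z up, y along the row of cradles.
- cradle_c_low (a point): where the centre of a jar's base is when the jar lies on the rods touching the stop: at (45, 0, 47) mm in the cradle's frame, 59 mm above the worktop. The stop board ends 4 mm below this point, measured square to the slope.
- cradle_c_high (a point): where the centre of that jar's cap top then is: 106 mm up the slope from the low point, at (-51, 0, 92) mm in the cradle's frame.
Mind the look-alikes: they are no part of the job. Leave any pink or turquoise look-alike of the jar_c alone.

How it is judged (in metres and radians):
At the end, for the whole second after the job is handed in: All three jars lie at rest in the cradles, one in each: the centre of each jar's base within 18 mm of its cradle's low point and the centre of its cap top within 18 mm of the same cradle's high point; the pepper mill and the jam jar stand upright (((distance between jar_a and cradle_a_low below 0.018 m and distance between jar_a_top and cradle_a_high below 0.018 m) or (distance between jar_a and cradle_b_low below 0.018 m and distance between jar_a_top and cradle_b_high below 0.018 m) or (distance between jar_a and cradle_c_low below 0.018 m and distance between jar_a_top and cradle_c_high below 0.018 m)) and ((distance between jar_b and cradle_a_low below 0.018 m and distance between jar_b_top and cradle_a_high below 0.018 m) or (distance between jar_b and cradle_b_low below 0.018 m and distance between jar_b_top and cradle_b_high below 0.018 m) or (distance between jar_b and cradle_c_low below 0.018 m and distance between jar_b_top and cradle_c_high below 0.018 m)) and ((distance between jar_c and cradle_a_low below 0.018 m and distance between jar_c_top and cradle_a_high below 0.018 m) or (distance between jar_c and cradle_b_low below 0.018 m and distance between jar_c_top and cradle_b_high below 0.018 m) or (distance between jar_c and cradle_c_low below 0.018 m and distance between jar_c_top and cradle_c_high below 0.018 m)) and linear speed of each of jar_a, jar_b, jar_c below 0.02 m/s and angle between each of pepper_mill, jam_jar's own z axis and vertical below 0.1 rad); the robot touches nothing.
It fails at once if jar_a is dropped, thrown or knocked over (moves faster than 0.5 m/s while the fingers are not touching it) (contact force between the fingers and jar_a below 0.05 N and linear speed of jar_a above 0.5 m/s).
It fails at once if jar_b is dropped, thrown or knocked over (moves faster than 0.5 m/s while the fingers are not touching it) (contact force between the fingers and jar_b below 0.05 N and linear speed of jar_b above 0.5 m/s).
It fails at once if the pepper mill is shifted more than 30 mm (distance of pepper_mill from where it was at the start of the episode above 0.03 m).
It fails at once if the jam jar is shifted more than 30 mm (distance of jam_jar from where it was at the start of the episode above 0.03 m).
It fails at once if the jar that lies in the rack from the start is shifted more than 20 mm (distance of jar_c from where it was at the start of the episode above 0.02 m).
It also fails if it takes over 69 s, if anything falls off the work surface, if the arm or the gripper's body presses on something with over 40 N, if the wrist force passes 120 N, or if a joint passes its speed limit or range.

## Working session

There is one attempt and no reset: what is moved stays moved. The work goes in short steps, Python scripts to look and compute and a tool call to move; the robot and the scene stay as the last step left them, time stands still between calls to the robot, and variables do not carry over. Pictures are saved under pics/ and viewed, at most 10 in all, crops included, and the job is handed in when it is done.

Besides the shell and the picture viewer there is one more tool, called as name(argument=value, ...), one argument or row to a line, values as JSON. play_rows: Moves the arm, as the interface text tells. Its arguments: {"type":"object","properties":{"motion":{"type":"array"},"fingers":{"type":"number"}},"required":["motion"]}

```bash
mkdir -p pics; python3 - <<'E'
from rig import bot, imaging, finder
import cv2, numpy as np
for c in ["scene","top"]:
    d=imaging.capture(c); cv2.imwrite(f"pics/{c}0.png",d["frame"][:,:,::-1])
    C=-d["R"].T@d["t"]; print(c,"cam at",C.round(3),"axis",d["R"][2].round(2))
    for n in ["jar_a","pepper_mill","jam_jar","cradle_a","rack","board","cradle_a_low","cradle_a_high","jar_a_top"]:
        try:
            for r in finder.recognise(c,n)[:6]:
                p=d["camera_matrix"]@(d["R"]@np.array(r["at"])+d["t"])
                print(n,round(r["confidence"],2),np.round(r["at"],3),(p[:2]/p[2]).round())
        except Exception as e: print(n,e)
s=bot.read_state(); print(s["time_s"],s["position"],s["tcp_rot"])
E
```

```text
scene cam at [-0.225 -0.699  0.833] axis [ 0.64  0.51 -0.57]
jar_a 0.71 [0.573 0.362 0.093] [170. 159.]
jar_a 0.68 [0.46  0.327 0.081] [151. 178.]
jar_a 0.67 [ 0.759 -0.156  0.04 ] [318. 202.]
jar_a 0.66 [ 0.37  -0.523  0.038] [361. 341.]
jar_a 0.61 [ 0.505 -0.366  0.095] [335. 259.]
jar_a 0.56 [ 0.553 -0.508  0.038] [390. 291.]
pepper_mill 0.81 [0.446 0.156 0.104] [181. 192.]
pepper_mill 0.45 [ 0.505 -0.369  0.097] [336. 259.]
jam_jar 0.78 [0.546 0.14  0.093] [208. 184.]
cradle_a 0.87 [ 0.528 -0.265  0.048] [306. 251.]
cradle_a 0.86 [ 0.505 -0.373  0.041] [335. 276.]
cradle_a 0.65 [ 0.55  -0.172  0.043] [284. 235.]
rack 0.67 [ 0.508 -0.286  0.01 ] [307. 268.]
board 0.89 [0.476 0.232 0.025] [175. 199.]
cradle_a_low 0.67 [ 0.527 -0.264  0.046] [306. 252.]
cradle_a_low 0.36 [ 0.509 -0.287  0.01 ] [308. 268.]
cradle_a_high 0.9 [ 0.524 -0.267  0.049] [306. 252.]
jar_a_top 0.62 [0.461 0.331 0.081] [151. 177.]
top cam at [ 0.483 -0.027  1.448] axis [ 0.08 -0.   -1.  ]
jar_a 0.95 [ 0.567 -0.503  0.039] [390. 206.]
jar_a 0.91 [ 0.771 -0.15   0.038] [292. 147.]
jar_a 0.79 [0.583 0.364 0.131] 
[... 170 characters left out ...]
0.154 0.118] [203. 201.]
jam_jar 0.37 [ 0.577 -0.166  0.055] [296. 200.]
cradle_a 0.8 [ 0.567 -0.259  0.055] [322. 204.]
cradle_a 0.51 [ 0.545 -0.338  0.041] [344. 211.]
cradle_a 0.47 [ 0.578 -0.165  0.055] [296. 200.]
rack 0.58 [ 0.543 -0.24   0.011] [315. 211.]
board 0.91 [0.516 0.264 0.018] [176. 214.]
cradle_a_low 0.82 [ 0.563 -0.262  0.056] [323. 205.]
cradle_a_high 0.69 [ 0.563 -0.26   0.052] [322. 205.]
jar_a_top 0.75 [0.468 0.337 0.131] [146. 227.]
jar_a_top 0.32 [0.582 0.364 0.128] [140. 192.]
1.0 [0.15628479 0.60511372 0.23957485] [[-9.68208539e-01  2.50144407e-01  1.64734184e-05]
 [ 2.50144407e-01  9.68208539e-01  2.05376563e-05]
 [-1.08123245e-05  2.40054677e-05 -1.00000000e+00]]
```

```bash
python3 - <<'E'
import cv2, numpy as np
a=cv2.imread("pics/scene0.png");b=cv2.imread("pics/top0.png")
o=np.vstack([cv2.resize(a[130:370,120:440],(800,600))]);cv2.imwrite("pics/s1.png",o)
cv2.imwrite("pics/t1.png",cv2.resize(b[110:310,100:420],(800,500)))
E
```

```text
(no output)
```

View pics/s1.png

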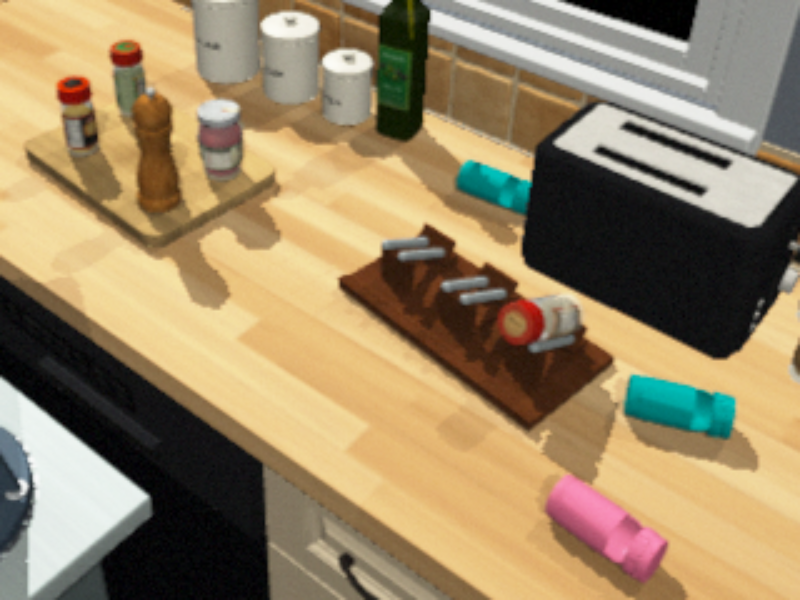

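View pics/t1.png

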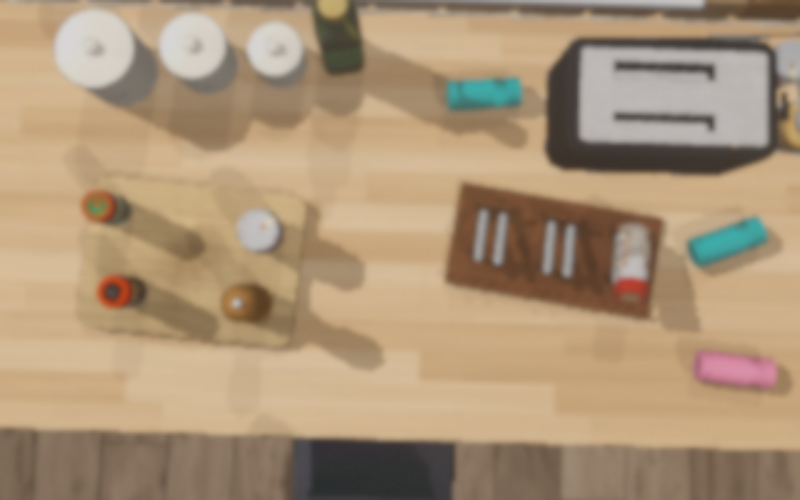

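The two wanted jars are the upright red-capped ones on the board: (150,177) and (170,159) in scene, (146,227) and (140,192) in top. These could be mistaken for them:
- turquoise lying jars at scene (318,202) and (390,291)
- pink lying jar at scene (361,341)
- the racked jar_c at scene (335,259)
- mill at scene (181,192)
- jam jar at scene (208,184)

In top, the empty cradles are the left one (296,200) and the middle one (322,204). jar_c is in the right one.

Next I'll check the choice in a close crop from the wrist camera on the way to the grasp.

```bash
cat > h.py <<'E'
import numpy as np
from scipy.spatial.transform import Rotation as Ro
def ori(h,th):
    h,th=np.radians([h,th]); f=np.array([np.cos(h),np.sin(h),0]); 
    z=np.sin(th)*f-np.array([0,0,np.cos(th)]); y=np.array([-np.sin(h),np.cos(h),0])
    return np.c_[np.cross(y,z),y,z]
def row(p0,R0,p,R):
    R0=np.array(R0); d=R0.T@(np.array(p)-p0); w=Ro.from_matrix(R0.T@R).as_rotvec(degrees=True)
    n=max(np.linalg.norm(d)/.0417,np.linalg.norm(w)/7.16)
    print("row",(d.round(4)).tolist()+w.round(1).tolist(),"n>=",round(n,1)); 
def go(p,h,th,s=None):
    from rig import bot
    s=s or bot.read_state(); row(s["position"],s["tcp_rot"],p,ori(h,th))
def ray(d,uv):
    v=d["R"].T@np.linalg.inv(d["camera_matrix"])@np.array([*uv,1.]); return -d["R"].T@d["t"],v
def at_z(d,uv,z):
    C,v=ray(d,uv); return C+v*(z-C[2])/v[2]
def px(d,X):
    p=np.array(X)@d["R"].T+d["t"]; p=p@d["camera_matrix"].T; return p[...,:2]/p[...,2:]
E
python3 - <<'E'
from h import *
go([.395,.318,.28],15,30)
E
```

```text
row [-0.3029, -0.2183, -0.0404, -7.7, -29.3, -28.8] n>= 9.0
```

play_rows(
  motion=[
    [[-0.303, -0.218, -0.04, -7.7, -29.3, -28.8], [-0.303, -0.218, -0.04, -7.7, -29.3, -28.8], [-0.303, -0.218, -0.04, -7.7, -29.3, -28.8], [-0.303, -0.218, -0.04, -7.7, -29.3, -28.8], [-0.303, -0.218, -0.04, -7.7, -29.3, -28.8], [-0.303, -0.218, -0.04, -7.7, -29.3, -28.8], [-0.303, -0.218, -0.04, -7.7, -29.3, -28.8], [-0.303, -0.218, -0.04, -7.7, -29.3, -28.8]],
  ],
  fingers=0.087,
)

```text
time_s: 1.67
position: [0.3675, 0.3485, 0.2749]
tcp_rot: [[-0.836, -0.261, 0.482], [-0.227, 0.965, 0.129], [-0.499, -0.001, -0.867]]
force: [0.6, 0.8, -0.6]
opening: 0.995
grasp_force: 0.0
```

```bash
python3 - <<'E'
from h import *
from rig import bot,imaging,finder
import cv2
s=bot.read_state(); print(s["time_s"],s["position"].round(4) if hasattr(s["position"],"round") else s["position"],s["joint_positions"])
d=imaging.capture("wrist"); cv2.imwrite("pics/w1.png",d["frame"][:,:,::-1]); print(-d["R"].T@d["t"],d["R"][2])
for n in ["jar_a","jar_a_top"]:
    for r in finder.recognise("wrist",n)[:4]: print(n,r["confidence"],np.round(r["at"],3),px(d,r["at"]).round())
go([.395,.318,.28],15,30)
E
```

```text
1.6667 [0.3675 0.3485 0.2749] [ 37.01199519  12.02215852 114.41488286 -23.8651549   27.51577147
 -49.42251579]
[0.23162377 0.3126233  0.36277781] [ 0.70111354  0.18878538 -0.68760445]
jar_a 0.76 [0.455 0.343 0.101] [226. 160.]
jar_a 0.62 [0.571 0.371 0.104] [229. 230.]
jar_a_top 0.94 [0.456 0.343 0.104] [226. 163.]
row [-0.0158, -0.0349, 0.0044, -0.2, 0.0, -0.4] n>= 0.9
```

View pics/w1.png

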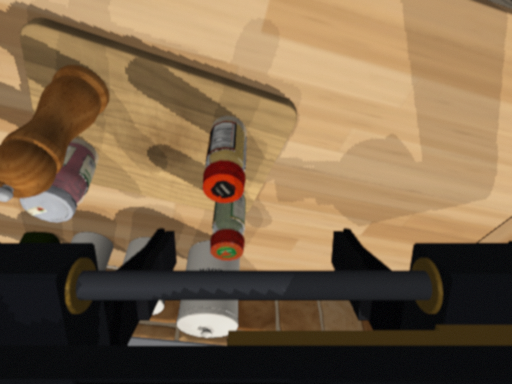

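Wrist view: the two upright red-capped glass jars stand at (225,160) and (229,230). The mill (55,130) and jam jar (65,185) are well to the side. This confirms the choice, and I'll take the nearer jar first.

```bash
python3 - <<'E'
from h import *
from rig import bot,imaging,finder
import cv2
from scipy.optimize import least_squares
# jar outline masks: fit vertical cylinder position using mask silhouettes in top, scene and wrist
dd={c:imaging.capture(c) for c in ["top","scene","wrist"]}
t=np.linspace(0,2*np.pi,40)
def sil(d,x,y):
    P=np.array([[x+.0225*np.cos(a),y+.0225*np.sin(a),z] for z in (.022,.128) for a in t])
    return cv2.convexHull(px(d,P).astype(np.float32))[:,0]
for g in ([.467,.337],[.583,.364]):
    W={}
    for c,d in dd.items():
        for o in finder.outline_of(c,"jar_a"):
            m=o["pixels"]; v,u=np.nonzero(m)
            if not len(u): continue
            q=px(d,[*g,.075])
            if np.hypot(u.mean()-q[0],v.mean()-q[1])<(12 if c!="wrist" else 35):
                h=sil(d,*g)
                print(c,round(o["confidence"],2),"bbox",u.min(),u.max(),v.min(),v.max(),"model",h.min(0).round(),h.max(0).round())
                W[c]=m; break
    # maximise IoU over pairs
    def iou(p):
        s=0
        for c,m in W.items():
            k=np.zeros(m.shape,np.uint8); cv2.fillConvexPoly(k,(sil(dd[c],*p)*16).round().astype(int),1,shift=4); k=k>0
            s+=(k&m).sum()/(k|m).sum()
        return s
    G=[(iou((g[0]+a,g[1]+b)),g[0]+a,g[1]+b) for a in np.arange(-.02,.021,.002) for b in np.arange(-.02,.021,.002)]
    G.sort(reverse=True); print(list(W),np.round(G[:3],3), np.mean(G[:8],0).round(4))
w=dd["wrist"]; print("cap tops", at_z(w,(223,188),.128), at_z(w,(228,250),.128))
E
```

```text
top 0.49 bbox 138 158 220 233 model [139. 220.] [160. 234.]
scene 0.59 bbox 142 158 160 192 model [142. 161.] [160. 194.]
wrist 0.83 bbox 200 245 114 202 model [194. 108.] [240. 198.]
['top', 'scene', 'wrist'] [[2.71  0.469 0.343]
 [2.705 0.469 0.345]
 [2.694 0.467 0.343]] [2.6629 0.4688 0.3433]
top 0.55 bbox 132 152 187 200 model [133. 185.] [155. 201.]
scene 0.69 bbox 163 179 146 176 model [164. 146.] [180. 177.]
wrist 0.72 bbox 210 244 192 260 model [203. 179.] [240. 258.]
['top', 'scene', 'wrist'] [[2.367 0.583 0.372]
 [2.363 0.581 0.37 ]
 [2.356 0.585 0.372]] [2.3393 0.5825 0.3718]
cap tops [0.47210411 0.34559107 0.128     ] [0.5845665  0.37401951 0.128     ]
```

```bash
python3 - <<'E'
from h import *
R=ori(15,30);T=np.array([.470,.344,.098])+.002*R[:,2]
go(T-.08*R[:,2],15,30)
E
```

```text
row [0.0042, -0.0339, 0.1237, 0.1, -0.1, 0.1] n>= 3.1
```

play_rows(
  motion=[
    [[0.004, -0.034, 0.124, 0, 0, 0], [0.004, -0.034, 0.124, 0, 0, 0], [0.004, -0.034, 0.124, 0, 0, 0], [0.004, -0.034, 0.124, 0, 0, 0], [0.004, -0.034, 0.124, 0, 0, 0]],
  ],
)

```text
time_s: 2.68
position: [0.4336, 0.3321, 0.1623]
tcp_rot: [[-0.839, -0.258, 0.478], [-0.226, 0.966, 0.126], [-0.495, -0.002, -0.869]]
force: [0.3, -0.3, -0.0]
opening: 1.004
grasp_force: 0.0
```

```bash
python3 - <<'E'
from h import *
from rig import bot
R=ori(15,30);T=np.array([.470,.344,.098])+.002*R[:,2]
go(T,15,30); print(bot.read_state()["joint_positions"])
E
```

```text
row [-0.0014, 0.0023, 0.0768, -0.1, -0.3, 0.0] n>= 1.8
[ 29.60845878  27.0617108  117.28887948 -47.05063857   9.96169583
 -30.6542804 ]
```

```bash
cat > kin.py <<'E'
import numpy as np
from scipy.optimize import least_squares
from scipy.spatial.transform import Rotation as Ro
E=lambda ax,a: Ro.from_euler(ax,a,degrees=True).as_matrix()
D=[([65.289,30.224,82.088,0,67.689,-10.227],[.15628,.60511,.23957]),
([37.01199519,12.02215852,114.41488286,-23.8651549,27.51577147,-49.42251579],[.3675,.3485,.2749]),
([29.60845878,27.0617108,117.28887948,-47.05063857,9.96169583,-30.6542804],[.4336,.3321,.1623])]
RT=[np.array([[-.9682,.2501,0],[.2501,.9682,0],[0,0,-1]]),np.array([[-0.836,-0.261,0.482],[-0.227,0.965,0.129],[-0.499,-0.001,-0.867]]),np.array([[-0.839,-0.258,0.478],[-0.226,0.966,0.126],[-0.495,-0.002,-0.869]])]
def fk(q,p,C=np.eye(3)):
    d1,lat,a2,a3,d4,dt=p
    A=E('z',q[0]); B=A@E('y',q[1]); F=B@E('y',q[2]); W=F@E('z',q[3]); W=W@E('y',q[4]); T=W@E('z',q[5])
    pos=np.array([0,0,d1])+A@[0,lat,0]+B@[0,0,a2]+F@[a3,0,d4]+T@[0,0,dt]
    return pos,T@C
C=fk(D[0][0],[0]*6)[1].T@RT[0]
f=lambda p: np.concatenate([fk(q,p)[0]-x for q,x in D])
s=least_squares(f,[.3,.11,.4,0,.4,.25]); P=s.x
if __name__=="__main__":
    print(P.round(4),"res mm",(s.fun*1e3).round(1)); print(C.round(2))
    for (q,x),R in zip(D,RT): print(np.abs(fk(q,P,C)[1]-R).max().round(4))
lo=np.array([-176.69,-43.24,12.49,-82,0,-163.58]);hi=np.array([176.69,126.21,139.97,262,151.66,163.58])
def ik(pos,R,q0):
    def g(q):
        p,r=fk(q,P,C); return np.concatenate([(p-pos)*10,Ro.from_matrix(r.T@R).as_rotvec()])
    s=least_squares(g,np.clip(q0,lo+.1,hi-.1),bounds=(lo,hi),x_scale=30); return s.x,np.linalg.norm(s.fun)
E
python3 kin.py
```

```text
[0.2739 0.111  0.588  0.1139 0.3916 0.2883] res mm [ 0. -0.  0. -0.  0. -0.  0. -0.  0.]
[[ 0. -1. -0.]
 [ 1.  0. -0.]
 [ 0. -0.  1.]]
0.0
0.0004
0.0005
```

```bash
cat > scan.py <<'E'
from kin import *
from h import ori
rng=np.random.default_rng(0)
jars=[np.array([.470,.344,.098]),np.array([.5835,.372,.098])]
yaw=-6.7; x=np.array([np.cos(np.radians(yaw)),np.sin(np.radians(yaw)),0]); 
cr=[np.array([.567,-.259,0]),np.array([.578,-.165,0])]
def placeT(c,R,g=.076,e=0):
    low=c+.045*x+[0,0,.059]; a=-np.cos(np.radians(25))*x+[0,0,np.sin(np.radians(25))]
    return low+g*a+.002*R[:,2]
def sols(p,R,n=14):
    S=[]
    for _ in range(n):
        q,e=ik(p,R,rng.uniform(lo*.6,hi*.6)+ [0,20,30,0,20,0])
        if e<1e-4 and not any(np.abs(q-t).max()<3 for t in S): S.append(q)
    return S
if __name__=="__main__":
  for th in (15,30,45,60,75,90):
    R=ori(yaw,65-th)   # tool elevation 25+th below horizontal
    for i,c in enumerate(cr):
        for q in sols(placeT(c,R),R): print("place",th,i,q.round())
  for th in (30,45,60,75,90):
    for h in (60,0,-30,-60,-90,-120,-150):
        R=ori(h,th)
        for i,J in enumerate(jars):
            for q in sols(J+.002*R[:,2],R,8): print("pick",th,h,i,q.round())
E
time timeout 500 python3 scan.py > scan.txt; wc -l scan.txt; grep place scan.txt; grep -E "pick (45|60|75)" scan.txt
```

```text
74 scan.txt
place 15 0 [-51.  46. 123. 128.  43. 101.]
place 15 1 [-40.  47. 129. 145.  47.  93.]
place 30 0 [-46.  39. 116.  99.  22. 137.]
place 30 1 [-36.  39. 120. 123.  19. 122.]
place 45 0 [ -41.   37.  106.   30.   23. -151.]
place 45 1 [ -32.   36.  110.   29.   17. -141.]
place 60 0 [ -37.   39.   96.    4.   41. -123.]
place 60 1 [ -28.   37.  100.    3.   38. -114.]
place 75 0 [ -34.   43.   85.   -5.   61. -114.]
place 75 1 [ -26.   42.   89.   -4.   59. -107.]
place 90 0 [ -31.   49.   74.  -10.   80. -111.]
place 90 1 [ -24.   48.   78.   -7.   79. -104.]
pick 45 60 0 [  9.  42. 122. 113.  37. 110.]
pick 45 60 1 [ 10.  44. 106.  94.  33. 135.]
pick 45 0 0 [ 37.  42. 118. 236.  31.  67.]
pick 45 0 1 [ 32.  44. 104. 250.  24.  46.]
pick 45 -30 0 [ 45.  45. 104. -73.  46.  45.]
pick 45 -30 1 [ 39.  48.  90. -67.  46.  30.]
pick 45 -60 0 [ 45.  49.  88. -48.  67.  44.]
pick 45 -60 1 [ 40.  53.  73. -47.  71.  33.]
pick 45 -90 0 [ 40.  53.  74. -33.  86.  53.]
pick 45 -90 1 [ 37.  60.  56. -35.  94.  44.]
pick 45 -120 0 [ 34.  56.  65. -18. 100.  68.]
pick 45 -120 1 [ 31.  6
[... 513 characters left out ...]
4. 116.  67.]
pick 60 -120 1 [ 33.  73.  32. -30. 128.  56.]
pick 60 -150 0 [ 27.  65.  54.  -3. 122.  87.]
pick 60 -150 1 [ 25.  75.  25.  -7. 139.  83.]
pick 75 60 0 [ -1.  65. 129. 121.  82.  78.]
pick 75 60 1 [  3.  59. 112. 120.  70.  98.]
pick 75 0 0 [ 44.  61. 122. 224.  77.  92.]
pick 75 0 1 [ 37.  59. 110. 220.  66.  82.]
pick 75 -60 0 [ 51.  62.  81. -64.  90.  56.]
pick 75 -60 1 [ 46.  65.  67. -69.  91.  44.]
pick 75 -90 0 [ 45.  67.  63. -47. 111.  54.]
pick 75 -90 1 [ 41.  73.  43. -55. 117.  40.]
pick 75 -120 0 [ 36.  71.  50. -30. 129.  63.]
pick 75 -120 1 [ 34.  81.  21. -45. 142.  45.]
pick 75 -150 0 [ 27.  72.  46.  -5. 137.  86.]
real	0m19.402s
user	0m19.828s
sys	0m0.048s
```

```bash
cat >> h.py <<'E'
def flip(R): return R@np.diag([-1.,-1,1])
def plan(wps,s=None):
    """wps: list of (pos,R). prints rows from state, path check by IK"""
    import kin
    from rig import bot
    s=s or bot.read_state(); p=np.array(s["position"]);R=np.array(s["tcp_rot"]);q=np.array(s["joint_positions"])
    for p1,R1 in wps:
        row(p,R,p1,R1); w=Ro.from_matrix(R.T@R1).as_rotvec(); Q=[]
        n=int(max(np.linalg.norm(p1-p)/.03,np.degrees(np.linalg.norm(w))/5,2))
        for k in range(1,n+1):
            q,e=kin.ik(p+(p1-p)*k/n,R@Ro.from_rotvec(w*k/n).as_matrix(),q); Q.append(np.r_[q,e])
        Q=np.array(Q); print("  end",q.round(),"err",Q[:,6].max().round(4),"maxstep",np.abs(np.diff(Q[:,:6],axis=0)).max().round(),"j4",Q[:,3].min().round(),Q[:,3].max().round(),"j5",Q[:,4].min().round(),"j6",Q[:,5].min().round(),Q[:,5].max().round())
        p,R=np.array(p1),R1
def pickT(j,h=-60,th=60,g=.076,back=0):
    R=ori(h,th); return np.array([j[0],j[1],.022+g])+(.002-back)*R[:,2],R
E
cat > cur.py <<'E'
from h import *
T,R=pickT([.470,.344]); pre,_=pickT([.470,.344],back=.1)
A=(np.array([.40,.36,.30]),ori(0,25)); B=(np.array([.42,.42,.30]),ori(-30,50))
plan([A,B,(pre,R),(T,R)])
E
python3 cur.py
```

```text
row [-0.0462, 0.0354, -0.1322, 6.8, 4.6, 13.4] n>= 3.5
  end [ 38.  14. 103. -22.  44. -39.] err 0.0 maxstep 9.0 j4 -32.0 -22.0 j5 18.0 j6 -42.0 -39.0
row [-0.0181, 0.06, 0.0085, 18.4, -24.4, 24.0] n>= 5.4
  end [ 56.  30.  92. -56.  68.  22.] err 0.0 maxstep 11.0 j4 -56.0 -29.0 j5 45.0 j6 -27.0 22.0
row [0.1122, 0.0016, 0.1043, 24.6, -9.8, 17.2] n>= 4.4
  end [ 55.  53.  77. -52.  88.  46.] err 0.0 maxstep 5.0 j4 -56.0 -52.0 j5 71.0 j6 28.0 46.0
row [-0.0, -0.0, 0.1, 0.0, 0.0, 0.0] n>= 2.4
  end [ 49.  55.  85. -57.  78.  51.] err 0.0 maxstep 3.0 j4 -57.0 -53.0 j5 78.0 j6 48.0 51.0
```

play_rows(
  motion=[
    [[-0.046, 0.035, -0.132, 6.8, 4.6, 13.4], [-0.046, 0.035, -0.132, 6.8, 4.6, 13.4], [-0.046, 0.035, -0.132, 6.8, 4.6, 13.4], [-0.046, 0.035, -0.132, 6.8, 4.6, 13.4], [-0.046, 0.035, -0.132, 6.8, 4.6, 13.4], [-0.046, 0.035, -0.132, 6.8, 4.6, 13.4]],
  ],
)

```text
time_s: 3.18
position: [0.3989, 0.3622, 0.3072]
tcp_rot: [[-0.901, -0.004, 0.433], [0.001, 1.0, 0.01], [-0.433, 0.009, -0.901]]
force: [-0.1, -0.9, -0.0]
opening: 0.999
grasp_force: 0.0
```

play_rows(
  motion=[
    [[-0.018, 0.06, 0.008, 18.4, -24.4, 24], [-0.018, 0.06, 0.008, 18.4, -24.4, 24], [-0.018, 0.06, 0.008, 18.4, -24.4, 24], [-0.018, 0.06, 0.008, 18.4, -24.4, 24], [-0.018, 0.06, 0.008, 18.4, -24.4, 24], [-0.018, 0.06, 0.008, 18.4, -24.4, 24], [-0.018, 0.06, 0.008, 18.4, -24.4, 24], [-0.018, 0.06, 0.008, 18.4, -24.4, 24]],
  ],
)

```text
time_s: 3.85
position: [0.4174, 0.4201, 0.3004]
tcp_rot: [[-0.557, 0.498, 0.665], [0.319, 0.867, -0.383], [-0.767, -0.001, -0.642]]
force: [-0.2, -0.4, -0.2]
opening: 1.004
grasp_force: 0.0
```

```bash
cat > cur.py <<'E'
from h import *
T,R=pickT([.470,.344]); pre,_=pickT([.470,.344],back=.1)
plan([(pre,R),(T,R)])
E
python3 cur.py
```

```text
row [0.1111, 0.003, 0.1062, 24.7, -9.7, 17.3] n>= 4.4
  end [ 55.  53.  77. -52.  88.  46.] err 0.0 maxstep 4.0 j4 -56.0 -52.0 j5 71.0 j6 28.0 46.0
row [-0.0, -0.0, 0.1, 0.0, 0.0, 0.0] n>= 2.4
  end [ 49.  55.  85. -57.  78.  51.] err 0.0 maxstep 3.0 j4 -57.0 -53.0 j5 78.0 j6 48.0 51.0
```

play_rows(
  motion=[
    [[0.111, 0.003, 0.106, 24.7, -9.7, 17.3], [0.111, 0.003, 0.106, 24.7, -9.7, 17.3], [0.111, 0.003, 0.106, 24.7, -9.7, 17.3], [0.111, 0.003, 0.106, 24.7, -9.7, 17.3], [0.111, 0.003, 0.106, 24.7, -9.7, 17.3], [0.111, 0.003, 0.106, 24.7, -9.7, 17.3], [0.111, 0.003, 0.106, 24.7, -9.7, 17.3], [0.111, 0.003, 0.106, 24.7, -9.7, 17.3]],
  ],
)

```text
time_s: 4.52
position: [0.4299, 0.4177, 0.1521]
tcp_rot: [[-0.245, 0.867, 0.434], [0.438, 0.499, -0.748], [-0.865, 0.007, -0.502]]
force: [-0.2, -0.5, -0.2]
opening: 0.997
grasp_force: 0.0
```

```bash
cat > cur.py <<'E'
from h import *
from rig import imaging,finder
import cv2
d=imaging.capture("wrist"); cv2.imwrite("pics/w2.png",d["frame"][:,:,::-1])
print("pix expected",px(d,[[.470,.344,.128],[.470,.344,.022]]).round())
for r in finder.recognise("wrist","jar_b")[:3]: print(r["confidence"],np.round(r["at"],3),px(d,r["at"]).round())
T,R=pickT([.470,.344]);plan([(T,R)])
E
python3 cur.py
```

```text
pix expected [[250. 231.]
 [250. 108.]]
0.88 [0.458 0.361 0.081] [247. 166.]
0.84 [ 0.388 -0.47   0.028] [ 86. 225.]
0.77 [ 0.501 -0.335  0.091] [134. 246.]
row [0.0052, -0.0026, 0.1025, 0.2, -0.2, -0.5] n>= 2.5
  end [ 49.  55.  85. -57.  78.  51.] err 0.0 maxstep 3.0 j4 -57.0 -53.0 j5 78.0 j6 48.0 51.0
```

View pics/w2.png

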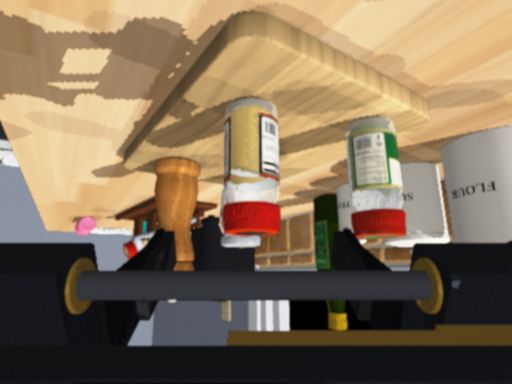

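Wrist view: the jar stands upright at (252,165), centred between the open fingers. The second jar at (375,175) is clear of the right finger. I'll move in and close.

play_rows(
  motion=[
    [[0.005, -0.002, 0.04, 0, 0, 0], [0.005, -0.002, 0.08, 0, 0, 0], [0.005, -0.002, 0.102, 0, 0, 0], [0.005, -0.002, 0.102, 0, 0, 0], [0.005, -0.002, 0.102, 0, 0, 0]],
  ],
)

```text
time_s: 5.03
position: [0.4714, 0.3419, 0.0966]
tcp_rot: [[-0.244, 0.868, 0.433], [0.439, 0.497, -0.749], [-0.865, 0.007, -0.502]]
force: [0.1, 0.6, 0.5]
opening: 0.996
grasp_force: 0.0
```

play_rows(
  motion=[
    [[0, 0, 0, 0, 0, 0], [0, 0, 0, 0, 0, 0], [0, 0, 0, 0, 0, 0], [0, 0, 0, 0, 0, 0], [0, 0, 0, 0, 0, 0], [0, 0, 0, 0, 0, 0]],
  ],
  fingers=0.03,
)

```text
time_s: 5.53
position: [0.471, 0.3433, 0.0952]
tcp_rot: [[-0.245, 0.867, 0.434], [0.438, 0.498, -0.748], [-0.865, 0.006, -0.502]]
force: [-0.5, 0.0, 0.8]
opening: 0.631
grasp_force: 0.0
```

```bash
cat > cur.py <<'E'
from rig import bot
from h import *
s=bot.read_state(); print(s["opening"]*87,s["grasp_force"],np.round(s["position"],4),np.round(s["force"],1))
p=np.array(s["position"]); R=np.array(s["tcp_rot"])
yaw=-6.7; Rp=flip(ori(yaw,5))
plan([(p+[0,0,.12],R),(np.array([.47,.30,.33]),ori(-50,45)),(np.array([.45,.0,.36]),flip(ori(yaw-0,5))),(np.array([.5,-.25,.26]),Rp)])
E
python3 cur.py
```

```text
54.8760523976944 0.0 [0.471  0.3433 0.0952] [-0.5  0.   0.8]
row [-0.1038, 0.0008, -0.0602, 0.0, 0.0, 0.0] n>= 2.9
  end [ 49.  45.  84. -56.  84.  42.] err 0.0 maxstep 3.0 j4 -57.0 -56.0 j5 80.0 j6 42.0 49.0
row [-0.118, -0.0217, -0.0256, -7.8, 14.9, -6.5] n>= 2.9
  end [ 42.  25.  90. -47.  74.  20.] err 0.0 maxstep 7.0 j4 -54.0 -47.0 j5 74.0 j6 20.0 38.0
row [-0.1746, -0.2082, 0.1322, 47.5, 23.3, 130.6] n>= 19.7
  end [-15.   6.  99.   1.  70.  82.] err 0.0 maxstep 3.0 j4 -46.0 1.0 j5 70.0 j6 23.0 82.0
row [0.0698, 0.2425, 0.1065, 0.0, 0.0, 0.0] n>= 6.6
  end [-39.  22.  94.   3.  60.  56.] err 0.0 maxstep 3.0 j4 1.0 3.0 j5 60.0 j6 56.0 78.0
```

play_rows(
  motion=[
    [[0, 0, 0, 0, 0, 0], [0, 0, 0, 0, 0, 0], [0, 0, 0, 0, 0, 0], [0, 0, 0, 0, 0, 0], [0, 0, 0, 0, 0, 0], [0, 0, 0, 0, 0, 0]],
  ],
)

```text
time_s: 6.03
position: [0.4712, 0.3428, 0.095]
tcp_rot: [[-0.245, 0.867, 0.433], [0.438, 0.498, -0.749], [-0.865, 0.006, -0.501]]
force: [-0.6, 0.5, 1.4]
opening: 0.499
grasp_force: 30.0
```

play_rows(
  motion=[
    [[-0.013, 0, -0.0075, 0, 0, 0], [-0.035, 0, -0.02, 0, 0, 0], [-0.061, 0, -0.035, 0, 0, 0], [-0.087, 0, -0.05, 0, 0, 0], [-0.104, 0, -0.06, 0, 0, 0], [-0.104, 0, -0.06, 0, 0, 0], [-0.104, 0, -0.06, 0, 0, 0]],
  ],
)

```text
time_s: 6.62
position: [0.4707, 0.3425, 0.2167]
tcp_rot: [[-0.243, 0.867, 0.434], [0.44, 0.497, -0.747], [-0.864, 0.009, -0.503]]
force: [0.4, -0.1, -1.7]
opening: 0.499
grasp_force: 30.0
```

play_rows(
  motion=[
    [[-0.06, -0.01, -0.013, -4, 7.5, -3.2], [-0.118, -0.022, -0.026, -7.8, 14.9, -6.5], [-0.118, -0.022, -0.026, -7.8, 14.9, -6.5], [-0.118, -0.022, -0.026, -7.8, 14.9, -6.5], [-0.118, -0.022, -0.026, -7.8, 14.9, -6.5]],
  ],
)

```text
time_s: 7.03
position: [0.4694, 0.2982, 0.3317]
tcp_rot: [[-0.452, 0.768, 0.454], [0.545, 0.64, -0.541], [-0.707, 0.003, -0.708]]
force: [-1.5, 0.9, -1.7]
opening: 0.494
grasp_force: 30.0
```

```bash
cat > cur.py <<'E'
from h import *
from rig import bot
s=bot.read_state(); p=np.array(s["position"]); R=np.array(s["tcp_rot"]);print(p,s["grasp_force"])
P=np.array([.45,.0,.36]);Rp=flip(ori(-6.7,5)); w=Ro.from_matrix(R.T@Rp).as_rotvec()
W=[(p+(P-p)*k/3,R@Ro.from_rotvec(w*k/3).as_matrix()) for k in (1,2,3)]
plan(W)
E
python3 cur.py
```

```text
[0.46944618 0.29822394 0.33172617] 29.998274022504766
row [-0.0579, -0.0686, 0.0442, 15.8, 7.7, 43.5] n>= 6.6
  end [ 29.  20.  91. -34.  78.  47.] err 0.0 maxstep 3.0 j4 -46.0 -34.0 j5 75.0 j6 23.0 47.0
row [-0.0902, 0.0037, 0.0431, 15.8, 7.7, 43.5] n>= 6.6
  end [  9.  13.  94. -18.  75.  68.] err 0.0 maxstep 3.0 j4 -32.0 -18.0 j5 75.0 j6 50.0 68.0
row [-0.0632, 0.0747, 0.0207, 15.8, 7.7, 43.5] n>= 6.6
  end [-15.   6.  99.   1.  70.  82.] err 0.0 maxstep 3.0 j4 -16.0 1.0 j5 70.0 j6 70.0 82.0
```

play_rows(
  motion=[
    [[-0.058, -0.069, 0.044, 15.8, 7.7, 43.5], [-0.058, -0.069, 0.044, 15.8, 7.7, 43.5], [-0.058, -0.069, 0.044, 15.8, 7.7, 43.5], [-0.058, -0.069, 0.044, 15.8, 7.7, 43.5], [-0.058, -0.069, 0.044, 15.8, 7.7, 43.5], [-0.058, -0.069, 0.044, 15.8, 7.7, 43.5], [-0.058, -0.069, 0.044, 15.8, 7.7, 43.5]],
  ],
)

```text
time_s: 7.62
position: [0.4623, 0.1994, 0.3377]
tcp_rot: [[0.199, 0.964, 0.177], [0.846, -0.078, -0.527], [-0.495, 0.255, -0.831]]
force: [-0.2, 0.1, -0.6]
opening: 0.495
grasp_force: 30.0
```

play_rows(
  motion=[
    [[-0.09, 0.004, 0.043, 15.8, 7.7, 43.5], [-0.09, 0.004, 0.043, 15.8, 7.7, 43.5], [-0.09, 0.004, 0.043, 15.8, 7.7, 43.5], [-0.09, 0.004, 0.043, 15.8, 7.7, 43.5], [-0.09, 0.004, 0.043, 15.8, 7.7, 43.5], [-0.09, 0.004, 0.043, 15.8, 7.7, 43.5], [-0.09, 0.004, 0.043, 15.8, 7.7, 43.5]],
  ],
)

```text
time_s: 8.2
position: [0.4561, 0.1001, 0.3476]
tcp_rot: [[0.809, 0.587, 0.021], [0.565, -0.768, -0.302], [-0.161, 0.257, -0.953]]
force: [-0.4, 0.2, -1.9]
opening: 0.494
grasp_force: 30.0
```

play_rows(
  motion=[
    [[-0.063, 0.075, 0.021, 15.8, 7.7, 43.5], [-0.063, 0.075, 0.021, 15.8, 7.7, 43.5], [-0.063, 0.075, 0.021, 15.8, 7.7, 43.5], [-0.063, 0.075, 0.021, 15.8, 7.7, 43.5], [-0.063, 0.075, 0.021, 15.8, 7.7, 43.5], [-0.063, 0.075, 0.021, 15.8, 7.7, 43.5], [-0.063, 0.075, 0.021, 15.8, 7.7, 43.5], [-0.063, 0.075, 0.021, 15.8, 7.7, 43.5]],
  ],
)

```text
time_s: 8.87
position: [0.4493, 0.0005, 0.3569]
tcp_rot: [[0.99, -0.119, 0.079], [-0.118, -0.993, -0.013], [0.08, 0.003, -0.997]]
force: [-0.3, -0.3, -0.9]
opening: 0.5
grasp_force: 30.0
```

```bash
cat > cur.py <<'E'
from h import *
plan([(np.array([.46,-.21,.27]),flip(ori(-6.7,5)))])
E
python3 cur.py
```

```text
row [0.0284, 0.2075, 0.0902, 0.2, 0.4, -0.1] n>= 5.5
  end [-39.  17. 100.   3.  59.  56.] err 0.0 maxstep 4.0 j4 1.0 3.0 j5 59.0 j6 56.0 78.0
```

play_rows(
  motion=[
    [[0.028, 0.208, 0.09, 0.2, 0.4, 0], [0.028, 0.208, 0.09, 0.2, 0.4, 0], [0.028, 0.208, 0.09, 0.2, 0.4, 0], [0.028, 0.208, 0.09, 0.2, 0.4, 0], [0.028, 0.208, 0.09, 0.2, 0.4, 0], [0.028, 0.208, 0.09, 0.2, 0.4, 0], [0.028, 0.208, 0.09, 0.2, 0.4, 0], [0.028, 0.208, 0.09, 0.2, 0.4, 0]],
  ],
)

```text
time_s: 9.53
position: [0.4613, -0.2101, 0.2707]
tcp_rot: [[0.989, -0.116, 0.088], [-0.115, -0.993, -0.008], [0.088, -0.002, -0.996]]
force: [-0.3, 0.1, -1.1]
opening: 0.5
grasp_force: 30.0
```

```bash
cat > cur.py <<'E'
from h import *
from rig import imaging,finder,bot
import cv2
s=bot.read_state(); print(s["position"])
d=imaging.capture("wrist"); cv2.imwrite("pics/w3.png",d["frame"][:,:,::-1]); np.savez("pics/w3.npz",R=d["R"],t=d["t"],camera_matrix=d["camera_matrix"])
for n in ["cradle_a","jar_c"]:
  for r in finder.recognise("wrist",n)[:5]: print(n,r["confidence"],np.round(r["at"],3),px(d,r["at"]).round())
E
python3 cur.py
```

```text
[ 0.46132299 -0.21008045  0.2706846 ]
cradle_a 0.96 [ 0.546 -0.34   0.05 ] [361.  98.]
cradle_a 0.82 [ 0.585 -0.169  0.053] [204.  80.]
cradle_a 0.78 [ 0.574 -0.271  0.057] [298.  78.]
cradle_a 0.24 [ 0.488 -0.213  0.281] [254. 214.]
jar_c 0.97 [ 0.486 -0.214  0.276] [257. 215.]
jar_c 0.94 [ 0.391 -0.486  0.037] [481. 213.]
jar_c 0.85 [ 0.56  -0.477  0.042] [480.  70.]
jar_c 0.63 [ 0.531 -0.347  0.093] [383. 109.]
jar_c 0.57 [ 0.583 -0.171  0.053] [206.  81.]
```

View pics/w3.png

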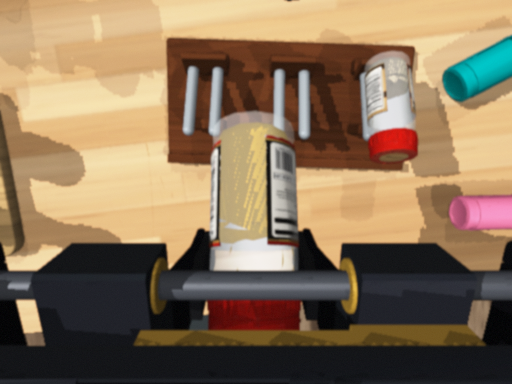

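Wrist view: the rack plank has its corners at about (167,39), (414,46), (409,170) and (167,162). The left and middle cradles are empty, with rods at x≈190/216 and 279/305. jar_c lies in the right one at (390,105). I'll fit the rack pose from this picture.

```bash
cat > rackfit.py <<'E'
from h import *
import cv2
from scipy.optimize import least_squares
z=np.load("pics/w3.npz"); d={k:z[k] for k in z}
im=cv2.imread("pics/w3.png"); g=im.astype(int)
hsv=cv2.cvtColor(im,cv2.COLOR_BGR2HSV)
m=((hsv[...,2]<125)&(hsv[...,1]>90)&((hsv[...,0]<20)|(hsv[...,0]>170))).astype(np.uint8); m[240:]=0
m=cv2.morphologyEx(m,cv2.MORPH_OPEN,np.ones((3,3)))
n,l,st,_=cv2.connectedComponentsWithStats(m); k=1+np.argmax(st[1:,4]); m=l==k; print("bbox",st[k])
# edge points: top edge rows per column, bottom edge, left, right
E=[]
cols=range(175,360,3)
E.append([(u,np.nonzero(m[:,u])[0].min()-.5) for u in range(175,360,3)])           # back edge  x=+75
E.append([(u,np.nonzero(m[:,u])[0].max()+.5) for u in list(range(172,205,3))+list(range(305,355,3))])  # front edge x=-75
E.append([(np.nonzero(m[v])[0].min()-.5,v) for v in range(46,158,3)])  # left  y=+150
E.append([(np.nonzero(m[v])[0].max()+.5,v) for v in range(60,160,3) if np.nonzero(m[v])[0].max()>400])  # right
def T(p,X):
    c,s=np.cos(p[2]),np.sin(p[2]); X=np.asarray(X,float); return np.c_[p[0]+c*X[:,0]-s*X[:,1],p[1]+s*X[:,0]+c*X[:,1],X[:,2]]
L=[[(75,-150,12),(75,150,12)],[(-75,-150,16),(-75,150,16)],[(-75,150,12),(75,150,12)],[(-75,-150,12),(75,-150,12)]]
def res(p):
    r=[]
    for e,ln in zip(E,L):
        if not e: continue
        a,b=px(d,T(p,np.array(ln)/1e3)); t=(b-a)/np.linalg.norm(b-a); r.append((np.array(e)-a)@[-t[1],t[0]])
    return np.concatenate(r)
s=least_squares(res,[.56,-.26,-.117],loss="soft_l1"); p=s.x
print("rack",p[:2].round(4),np.degrees(p[2]).round(2),"edge rms px",[np.sqrt(np.mean(x**2)).round(2) for x in np.split(res(p),np.cumsum([len(e) for e in E])[:-1])],[len(e) for e in E])
np.save("rack.npy",p)
o=im.copy()
for cy in (98,0,-98):
    c25,s25=np.cos(np.radians(25)),np.sin(np.radians(25))
    for sy in (-14,14):
        b=np.array([45-24.8*s25,cy+sy,59-24.8*c25]); a=b+74*np.array([-c25,0,s25])
        q=px(d,T(p,np.array([b,a])/1e3)); print(cy,sy,q.round(1).tolist()); cv2.line(o,*[tuple(int(v) for v in x.round()) for x in q],(0,255,0),1)
    lo=px(d,T(p,np.array([[45,cy,59],[-51,cy,104]])/1e3)); cv2.line(o,*[tuple(int(v) for v in x.round()) for x in lo],(255,0,255),1)
cv2.polylines(o,[px(d,T(p,np.array([[75,150,12],[75,-150,12],[-75,-150,12],[-75,150,12]])/1e3)).round().astype(int)],True,(255,255,0),1)
cv2.imwrite("pics/w3o.png",cv2.resize(o[20:190,140:440],None,fx=2.6,fy=2.6,interpolation=cv2.INTER_NEAREST))
E
python3 rackfit.py
```

```text
bbox [  167    39   250   131 18221]
rack [ 0.5475 -0.2633] -8.35 edge rms px [np.float64(0.47), np.float64(1.43), np.float64(0.36), np.float64(8.64)] [62, 28, 38, 4]
98 -14 [[219.4, 71.9], [215.9, 131.9]]
98 14 [[195.0, 71.1], [190.2, 131.1]]
0 -14 [[304.9, 74.6], [305.6, 134.6]]
0 14 [[280.5, 73.8], [280.0, 133.8]]
-98 -14 [[390.2, 77.3], [395.0, 137.3]]
-98 14 [[365.9, 76.5], [369.5, 136.6]]
```

View pics/w3o.png

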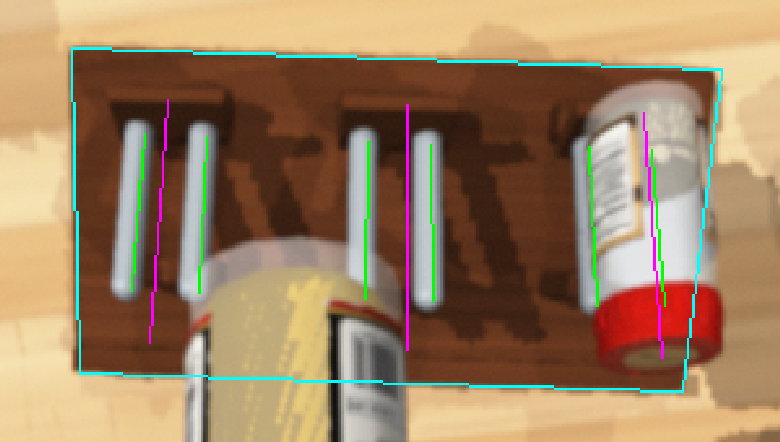

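```bash
cat > rf2.py <<'E'
from h import *
from scipy.optimize import least_squares
z=np.load("pics/w3.npz"); d={k:z[k] for k in z}
def T(p,X):
    c,s=np.cos(p[2]),np.sin(p[2]); X=np.asarray(X,float); return np.c_[p[0]+c*X[:,0]-s*X[:,1],p[1]+s*X[:,0]+c*X[:,1],X[:,2]]
c25,s25=np.cos(np.radians(25)),np.sin(np.radians(25))
U=lambda X,Y: np.array([139.5+X/2.6,19.5+Y/2.6])
# (cy,sy): back end axis px, front point px ; rod end caps extend ~5 crop px
O={(98,14):(U(138,126),U(125,292)),(98,-14):(U(203,127),None),(0,14):(U(363,132),None),(0,-14):(U(426,136),U(428,303)),(-98,14):(None,U(590,305))}
def res(p):
    r=[]
    for (cy,sy),(B,A) in O.items():
        b=np.array([45-24.8*s25,cy+sy,59-24.8*c25]); a=b+74*np.array([-c25,0,s25])
        q=px(d,T(p,np.array([b,a])/1e3))
        if B is not None: r.append(q[0]-B)
        if A is not None: r.append(q[1]-A)
    return np.concatenate(r)
s=least_squares(res,[.5475,-.2633,-.14]); print("rack by rods",s.x[:2].round(4),np.degrees(s.x[2]).round(2)); print(s.fun.reshape(-1,2).round(1))
np.save("rack.npy",s.x)
# held jar check
from rig import bot
st=bot.read_state(); p=np.array(st["position"]);R=np.array(st["tcp_rot"]); th=np.radians(60); g=.0745
a=-np.cos(th)*R[:,2]-np.sin(th)*R[:,0]; print("jar axis",a.round(3),"tilt",np.degrees(np.arcsin(a[2])).round(1))
gp=p-.002*R[:,2]; base=gp-g*a; 
for L in (.0,.085): 
    e=base+L*a; print("L",L,px(d,[e-.0225*R[:,1],e+.0225*R[:,1],e]).round(1).tolist())
E
python3 rf2.py
```

```text
rack by rods [ 0.5491 -0.2611] -8.88
[[ 0.6  1. ]
 [ 0.2 -3. ]
 [ 0.1  1.6]
 [-0.3  2.2]
 [-0.2  1.6]
 [-0.9 -2.6]
 [ 0.7 -0.8]]
jar axis [-0.902  0.103  0.418] tilt 24.7
L 0.0 [[210.8, 124.3], [292.7, 124.1], [251.7, 124.2]]
L 0.085 [[205.9, 284.7], [297.8, 284.5], [251.8, 284.6]]
```

```bash
cat >> h.py <<'E'
YAW=-8.8; RACK=np.array([.549,-.259,0])
def slope():
    y=np.radians(YAW); X=np.array([np.cos(y),np.sin(y),0]); Y=np.array([-np.sin(y),np.cos(y),0]); Z=np.array([0,0,1.])
    c,s=np.cos(np.radians(25)),np.sin(np.radians(25)); return X,Y,-c*X+s*Z, s*X+c*Z   # X,Y,axis(up slope),normal
def placeT(cy,g=.0745,up=0,n=0):
    X,Y,a,nn=slope(); low=RACK+cy*Y+.045*X+[0,0,.059]; R=flip(ori(YAW,5))
    return low+(g+up)*a+n*nn+.002*R[:,2],R
E
cat > cur.py <<'E'
from h import *
exec(open("rf2.py").read().split("# held")[0].split("s=least")[0])
from rig import bot
st=bot.read_state(); p=np.array(st["position"]);R=np.array(st["tcp_rot"]); th=np.radians(60)
a=-np.cos(th)*R[:,2]-np.sin(th)*R[:,0]; n=np.cross(R[:,1],a); n*=np.sign(n[2]); base=p-.002*R[:,2]-.0745*a
print("rim top px (seen ~ (254,111))",px(d,[base+.0225*n, base-.0225*n]).round(1).tolist())
plan([placeT(0,up=.01,n=.10),placeT(0,up=.008,n=.02),placeT(0,up=.008,n=0)])
E
python3 cur.py
```

```text
rim top px (seen ~ (254,111)) [[251.4, 103.7], [252.0, 140.2]]
row [0.0944, 0.0406, 0.0984, -0.2, -0.3, 2.3] n>= 3.4
  end [-36.  32.  90.   3.  54.  61.] err 0.0 maxstep 4.0 j4 3.0 3.0 j5 54.0 j6 57.0 61.0
row [-0.0383, -0.0, 0.0703, 0.0, 0.0, 0.0] n>= 1.9
  end [-38.  36.  97.   4.  42.  58.] err 0.0 maxstep 6.0 j4 3.0 4.0 j5 42.0 j6 58.0 60.0
row [-0.01, 0.0, 0.0173, 0.0, 0.0, 0.0] n>= 0.5
  end [-38.  37.  99.   4.  39.  57.] err 0.0 maxstep 1.0 j4 4.0 4.0 j5 39.0 j6 57.0 58.0
```

play_rows(
  motion=[
    [[0.047, 0.02, 0.049, -0.1, -0.2, 1.2], [0.094, 0.041, 0.098, -0.2, -0.3, 2.3], [0.094, 0.041, 0.098, -0.2, -0.3, 2.3], [0.094, 0.041, 0.098, -0.2, -0.3, 2.3], [0.094, 0.041, 0.098, -0.2, -0.3, 2.3], [0.094, 0.041, 0.098, -0.2, -0.3, 2.3]],
  ],
)

```text
time_s: 10.18
position: [0.5594, -0.2612, 0.1837]
tcp_rot: [[0.985, -0.153, 0.085], [-0.152, -0.988, -0.013], [0.086, -0.0, -0.996]]
force: [1.3, 0.2, -0.5]
opening: 0.501
grasp_force: 30.0
```

```bash
cat > view.py <<'E'
from h import *
from rig import imaging,bot
import cv2,sys
name=sys.argv[1]
st=bot.read_state(); p=np.array(st["position"]);R=np.array(st["tcp_rot"]); th=np.radians(60)
a=-np.cos(th)*R[:,2]-np.sin(th)*R[:,0]; n=np.cross(R[:,1],a); n*=np.sign(n[2]); base=p-.002*R[:,2]-.0745*a
print(st["time_s"],p,"tilt",np.degrees(np.arcsin(a[2])))
d=imaging.capture("scene"); o=d["frame"][:,:,::-1].copy()
u,v=px(d,base+.05*a).round().astype(int); k=4; u0,v0=u-95,v-80
c=cv2.resize(o[v0:v0+150,u0:u0+190],None,fx=k,fy=k,interpolation=cv2.INTER_CUBIC)
def dr(P,col):
    q=((px(d,P)-[u0,v0]+.5)*k).round().astype(int); cv2.polylines(c,[q],True,col,1)
if len(sys.argv)>2:
    t=np.linspace(0,6.28,24)
    for L in (0,.085,.106): dr(np.array([base+L*a+.0225*(np.cos(x)*n+np.sin(x)*R[:,1]) for x in t]),(0,255,0))
X,Y,aa,nn=slope()
for cy in (.098,0,-.098):
    low=RACK+cy*Y+.045*X+[0,0,.059]
    for s in (-.014,.014): b=low-.0248*nn+s*Y; dr([b,b+.074*aa],(255,0,255))
cv2.imwrite(f"pics/{name}.png",c)
E
python3 view.py p1 1
```

```text
10.1833 [ 0.55942556 -0.26122291  0.18370482] tilt 25.07133787195324
```

View pics/p1.png

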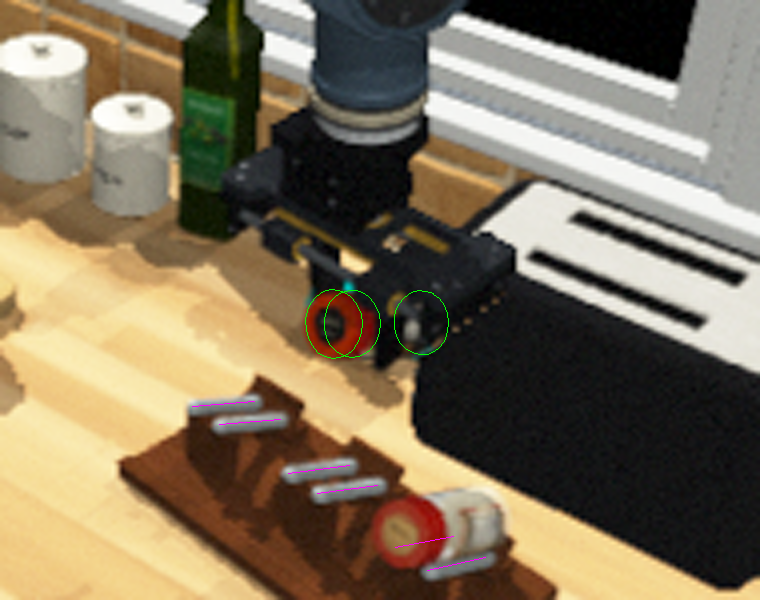

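Scene crop: the predicted rods (magenta) lie on the real ones and the predicted cap ellipse lies on the held jar's cap at (345,325). The alignment is good, so I'll lower it to 20 mm above the rods.

play_rows(
  motion=[
    [[-0.013, 0, 0.023, 0, 0, 0], [-0.026, 0, 0.047, 0, 0, 0], [-0.038, 0, 0.07, 0, 0, 0], [-0.038, 0, 0.07, 0, 0, 0], [-0.038, 0, 0.07, 0, 0, 0]],
  ],
)

```text
time_s: 10.65
position: [0.5272, -0.257, 0.112]
tcp_rot: [[0.984, -0.155, 0.086], [-0.155, -0.988, -0.014], [0.087, 0.0, -0.996]]
force: [0.8, -0.8, -0.3]
opening: 0.499
grasp_force: 30.0
```

```bash
cat > cur.py <<'E'
from h import *
plan([placeT(0,up=.008,n=.003),placeT(0,up=.008,n=-.003)])
E
python3 cur.py
```

```text
row [-0.0079, -0.0014, 0.0168, 0.0, 0.0, -0.1] n>= 0.4
  end [-38.  37.  99.   4.  40.  58.] err 0.0 maxstep 1.0 j4 4.0 4.0 j5 40.0 j6 58.0 58.0
row [-0.003, 0.0, 0.0052, 0.0, 0.0, 0.0] n>= 0.1
  end [-38.  38.  99.   4.  39.  57.] err 0.0 maxstep 0.0 j4 4.0 4.0 j5 39.0 j6 57.0 57.0
```

play_rows(
  motion=[
    [[-0.004, -0.001, 0.006, 0, 0, 0], [-0.008, -0.001, 0.012, 0, 0, 0], [-0.008, -0.001, 0.017, 0, 0, 0], [-0.008, -0.001, 0.017, 0, 0, 0]],
  ],
)

```text
time_s: 10.98
position: [0.5223, -0.2564, 0.0938]
tcp_rot: [[0.984, -0.155, 0.088], [-0.155, -0.988, -0.015], [0.089, 0.001, -0.996]]
force: [0.8, -0.4, -0.9]
opening: 0.497
grasp_force: 30.0
```

play_rows(
  motion=[
    [[-0.001, 0, 0.0015, 0, 0, 0], [-0.001, 0, 0.002, 0, 0, 0], [-0.001, 0, 0.002, 0, 0, 0]],
  ],
)

```text
time_s: 11.23
position: [0.5227, -0.2574, 0.0928]
tcp_rot: [[0.984, -0.155, 0.091], [-0.155, -0.988, -0.017], [0.092, 0.003, -0.996]]
force: [0.6, -1.9, 3.6]
opening: 0.501
grasp_force: 30.0
```

play_rows(
  motion=[
    [[0.002, 0, 0.001, 0, 0, 0], [0.0035, 0, 0.002, 0, 0, 0], [0.0035, 0, 0.002, 0, 0, 0]],
  ],
)

```text
time_s: 11.48
position: [0.5263, -0.2582, 0.0909]
tcp_rot: [[0.984, -0.155, 0.09], [-0.154, -0.988, -0.018], [0.092, 0.004, -0.996]]
force: [0.5, -1.7, 4.6]
opening: 0.498
grasp_force: 30.0
```

play_rows(
  motion=[
    [[0.002, 0, 0.001, 0, 0, 0], [0.003, 0, 0.0015, 0, 0, 0], [0.003, 0, 0.0015, 0, 0, 0]],
  ],
)

```text
time_s: 11.73
position: [0.5282, -0.2586, 0.0899]
tcp_rot: [[0.984, -0.155, 0.088], [-0.154, -0.988, -0.017], [0.09, 0.003, -0.996]]
force: [-2.9, -4.4, 8.7]
opening: 0.499
grasp_force: 30.0
```

```bash
cat > cur.py <<'E'
from h import *
from rig import bot
s=bot.read_state();X,Y,a,n=slope(); T,R=placeT(0); e=np.array(s["position"])-T
print("up",e@a,"n",e@n,"lat",e@Y,np.round(s["force"],1),np.round(s["moment"],2))
E
python3 cur.py
```

```text
up -0.0010121804163240901 n 0.002017628461803536 lat -0.0027631811592551303 [-2.9 -4.4  8.7] [-0.54  0.54 -0.14]
```

The jar sits on the rods and touches the stop: Fx is −2.9 N and the jar is at the predicted low point to within 1 mm. Releasing.

play_rows(
  motion=[
    [[0, 0.001, 0, 0, 0, 0], [0, 0.001, 0, 0, 0, 0], [0, 0.001, 0, 0, 0, 0], [0, 0.001, 0, 0, 0, 0], [0, 0.001, 0, 0, 0, 0], [0, 0.001, 0, 0, 0, 0]],
  ],
  fingers=0.075,
)

```text
time_s: 12.23
position: [0.5273, -0.2577, 0.0881]
tcp_rot: [[0.984, -0.155, 0.086], [-0.154, -0.988, -0.014], [0.087, 0.0, -0.996]]
force: [-0.3, 0.7, 0.6]
opening: 0.826
grasp_force: 0.0
```

play_rows(
  motion=[
    [[0, 0.001, -0.015, 0, 0, 0], [0, 0.001, -0.04, 0, 0, 0], [0, 0.001, -0.08, 0, 0, 0], [0, 0.001, -0.12, 0, 0, 0], [0, 0.001, -0.16, 0, 0, 0], [0, 0.001, -0.2, 0, 0, 0], [0, 0.001, -0.24, 0, 0, 0], [0, 0.001, -0.24, 0, 0, 0]],
  ],
)

```text
time_s: 12.9
position: [0.5098, -0.2579, 0.3367]
tcp_rot: [[0.983, -0.155, 0.1], [-0.153, -0.988, -0.025], [0.103, 0.009, -0.995]]
force: [0.3, 0.4, 0.5]
opening: 0.863
grasp_force: 0.0
```

```bash
sed -i 's/RACK=np.array(\[.549,-.259,0\])/RACK=np.array([.549,-.2605,0])/' h.py; cat > cur.py <<'E'
from h import *
from rig import imaging,bot,finder
import cv2
d=imaging.capture("scene"); o=d["frame"][:,:,::-1]
cv2.imwrite("pics/p2.png",cv2.resize(o[190:320,260:420],None,fx=4,fy=4,interpolation=cv2.INTER_CUBIC))
s=bot.read_state();p=np.array(s["position"]);R=np.array(s["tcp_rot"])
pre,Rp=pickT([.5835,.372],back=.1); W=[]
P=np.array([.47,.30,.36]);RR=ori(-50,45); w=Ro.from_matrix(R.T@RR).as_rotvec()
W=[(p+(P-p)*k/3,R@Ro.from_rotvec(w*k/3).as_matrix()) for k in (1,2,3)]
plan(W+[(np.array([.50,.44,.30]),ori(-60,55)),(pre,Rp)])
E
python3 cur.py
```

```text
row [-0.0403, -0.1814, -0.0142, -15.8, -7.4, -44.3] n>= 6.7
  end [-11.  13.  95. -19.  68.  50.] err 0.0 maxstep 3.0 j4 -19.0 0.0 j5 67.0 j6 50.0 57.0
row [0.0899, -0.1492, -0.066, -15.8, -7.4, -44.3] n>= 6.7
  end [ 19.  17.  94. -36.  73.  41.] err 0.0 maxstep 3.0 j4 -36.0 -21.0 j5 68.0 j6 41.0 50.0
row [0.1497, -0.0253, -0.108, -15.8, -7.4, -44.3] n>= 6.7
  end [ 42.  24.  88. -47.  76.  17.] err 0.0 maxstep 3.0 j4 -47.0 -37.0 j5 73.0 j6 17.0 39.0
row [0.1046, 0.113, -0.0198, 7.7, -10.0, 6.4] n>= 3.7
  end [ 51.  44.  65. -50.  95.  27.] err 0.0 maxstep 5.0 j4 -50.0 -48.0 j5 80.0 j6 20.0 27.0
row [0.1163, 0.0383, 0.1007, 0.0, -5.0, 0.0] n>= 3.8
  end [ 50.  58.  63. -55.  90.  36.] err 0.0 maxstep 3.0 j4 -55.0 -51.0 j5 90.0 j6 29.0 36.0
```

View pics/p2.png

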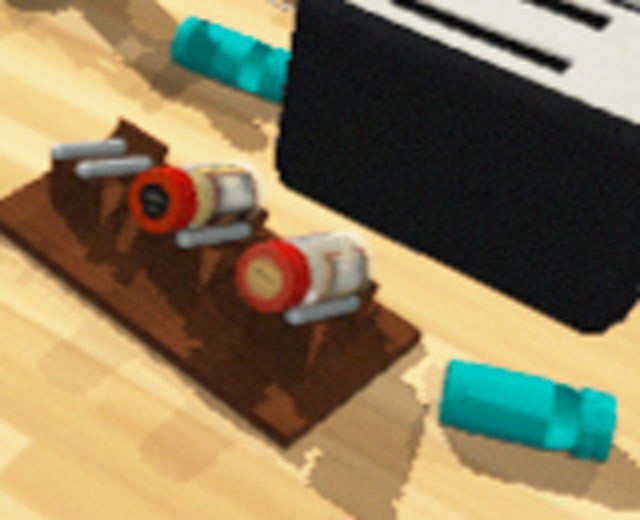

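Crop: the first jar lies in the middle cradle, cap at the front (160,200), just like jar_c at (275,275). The left cradle is still empty. On to the second jar.

play_rows(
  motion=[
    [[-0.04, -0.181, -0.014, -15.8, -7.4, -44.3], [-0.04, -0.181, -0.014, -15.8, -7.4, -44.3], [-0.04, -0.181, -0.014, -15.8, -7.4, -44.3], [-0.04, -0.181, -0.014, -15.8, -7.4, -44.3], [-0.04, -0.181, -0.014, -15.8, -7.4, -44.3], [-0.04, -0.181, -0.014, -15.8, -7.4, -44.3], [-0.04, -0.181, -0.014, -15.8, -7.4, -44.3]],
  ],
  fingers=0.087,
)

```text
time_s: 13.53
position: [0.4931, -0.0679, 0.3363]
tcp_rot: [[0.816, 0.578, 0.022], [0.557, -0.774, -0.301], [-0.157, 0.258, -0.953]]
force: [-0.3, 0.5, 0.4]
opening: 1.001
grasp_force: 0.0
```

play_rows(
  motion=[
    [[0.09, -0.149, -0.066, -15.8, -7.4, -44.3], [0.09, -0.149, -0.066, -15.8, -7.4, -44.3], [0.09, -0.149, -0.066, -15.8, -7.4, -44.3], [0.09, -0.149, -0.066, -15.8, -7.4, -44.3], [0.09, -0.149, -0.066, -15.8, -7.4, -44.3], [0.09, -0.149, -0.066, -15.8, -7.4, -44.3], [0.09, -0.149, -0.066, -15.8, -7.4, -44.3]],
  ],
)

```text
time_s: 14.12
position: [0.4804, 0.1171, 0.3463]
tcp_rot: [[0.196, 0.964, 0.178], [0.849, -0.076, -0.524], [-0.492, 0.253, -0.833]]
force: [-0.1, 0.2, -0.5]
opening: 1.001
grasp_force: 0.0
```

play_rows(
  motion=[
    [[0.15, -0.025, -0.108, -15.8, -7.4, -44.3], [0.15, -0.025, -0.108, -15.8, -7.4, -44.3], [0.15, -0.025, -0.108, -15.8, -7.4, -44.3], [0.15, -0.025, -0.108, -15.8, -7.4, -44.3], [0.15, -0.025, -0.108, -15.8, -7.4, -44.3], [0.15, -0.025, -0.108, -15.8, -7.4, -44.3], [0.15, -0.025, -0.108, -15.8, -7.4, -44.3], [0.15, -0.025, -0.108, -15.8, -7.4, -44.3]],
  ],
)

```text
time_s: 14.78
position: [0.4672, 0.301, 0.3562]
tcp_rot: [[-0.466, 0.764, 0.446], [0.542, 0.645, -0.538], [-0.699, -0.009, -0.715]]
force: [-0.2, -0.7, -0.6]
opening: 1.004
grasp_force: 0.0
```

play_rows(
  motion=[
    [[0.105, 0.113, -0.02, 7.7, -10, 6.4], [0.105, 0.113, -0.02, 7.7, -10, 6.4], [0.105, 0.113, -0.02, 7.7, -10, 6.4], [0.105, 0.113, -0.02, 7.7, -10, 6.4], [0.105, 0.113, -0.02, 7.7, -10, 6.4], [0.105, 0.113, -0.02, 7.7, -10, 6.4]],
  ],
)

```text
time_s: 15.28
position: [0.4985, 0.4419, 0.296]
tcp_rot: [[-0.296, 0.867, 0.402], [0.5, 0.499, -0.708], [-0.814, -0.009, -0.58]]
force: [-0.0, -0.7, 0.1]
opening: 0.997
grasp_force: 0.0
```

```bash
cat > cur.py <<'E'
from h import *
from rig import imaging,finder
d=imaging.capture("wrist")
print("expect",px(d,[[.5835,.372,.128],[.5835,.372,.022]]).round(1).tolist())
for o in finder.outline_of("wrist","jar_a")[:4]:
    v,u=np.nonzero(o["pixels"]); print(round(o["confidence"],2),len(u),u.min(),u.max(),v.min(),v.max(),u.mean().round(1))
for r in finder.recognise("wrist","jar_a")[:3]: print(round(r["confidence"],2),np.round(r["at"],3),px(d,r["at"]).round())
pre,Rp=pickT([.5835,.372],back=.1);T,_=pickT([.5835,.372])
plan([(pre,Rp),(T,Rp)])
E
python3 cur.py
```

```text
expect [[294.2, 99.7], [291.1, 16.8]]
0.82 503 220 247 175 201 233.7
0.79 290 100 142 210 226 114.4
0.72 760 111 157 196 220 133.1
0.67 4554 272 317 3 114 294.0
0.9 [0.573 0.387 0.092] [294.  57.]
0.8 [ 0.54  -0.245  0.088] [133. 207.]
0.78 [ 0.766 -0.118  0.03 ] [236. 187.]
row [0.1148, 0.0401, 0.1024, -0.3, -5.5, 0.1] n>= 3.8
  end [ 50.  58.  63. -55.  90.  36.] err 0.0 maxstep 3.0 j4 -55.0 -51.0 j5 90.0 j6 29.0 36.0
row [-0.0, -0.0, 0.1, 0.0, 0.0, 0.0] n>= 2.4
  end [ 43.  59.  70. -59.  81.  40.] err 0.0 maxstep 3.0 j4 -59.0 -56.0 j5 81.0 j6 37.0 40.0
```

play_rows(
  motion=[
    [[0.115, 0.04, 0.102, -0.3, -5.5, 0.1], [0.115, 0.04, 0.102, -0.3, -5.5, 0.1], [0.115, 0.04, 0.102, -0.3, -5.5, 0.1], [0.115, 0.04, 0.102, -0.3, -5.5, 0.1], [0.115, 0.04, 0.102, -0.3, -5.5, 0.1], [0.115, 0.04, 0.102, -0.3, -5.5, 0.1], [0.115, 0.04, 0.102, -0.3, -5.5, 0.1]],
  ],
)

```text
time_s: 16.02
position: [0.5414, 0.4473, 0.15]
tcp_rot: [[-0.249, 0.865, 0.436], [0.435, 0.502, -0.748], [-0.866, 0.003, -0.501]]
force: [-0.4, 0.2, 0.4]
opening: 0.999
grasp_force: 0.0
```

```bash
cat > cur2.py <<'E'
from h import *
from rig import imaging,finder
d=imaging.capture("wrist")
q=px(d,[[.5835,.372,.128],[.5835,.372,.022]]);print("expect",q.round(1).tolist())
for o in finder.outline_of("wrist","jar_a")[:5]:
    v,u=np.nonzero(o["pixels"])
    if len(u)>3000: print(round(o["confidence"],2),len(u),u.min(),u.max(),v.min(),v.max(),u.mean().round(1))
T,Rp=pickT([.5835,.372]); plan([(T,Rp)])
E
python3 cur2.py
```

```text
expect [[251.1, 234.0], [251.0, 110.8]]
0.62 7195 224 281 102 238 252.9
row [0.0021, -0.0022, 0.104, 0.3, -0.1, -0.2] n>= 2.5
  end [ 43.  59.  70. -59.  81.  40.] err 0.0 maxstep 3.0 j4 -59.0 -56.0 j5 81.0 j6 37.0 40.0
```

play_rows(
  motion=[
    [[0.002, -0.001, 0.04, 0, 0, 0], [0.002, -0.001, 0.08, 0, 0, 0], [0.002, -0.001, 0.103, 0, 0, 0], [0.002, -0.001, 0.103, 0, 0, 0], [0.002, -0.001, 0.103, 0, 0, 0]],
  ],
)

```text
time_s: 16.53
position: [0.5849, 0.3701, 0.0955]
tcp_rot: [[-0.249, 0.865, 0.434], [0.435, 0.501, -0.748], [-0.865, 0.002, -0.501]]
force: [0.6, 0.1, 0.7]
opening: 1.0
grasp_force: 0.0
```

play_rows(
  motion=[
    [[0, 0, 0, 0, 0, 0], [0, 0, 0, 0, 0, 0], [0, 0, 0, 0, 0, 0], [0, 0, 0, 0, 0, 0], [0, 0, 0, 0, 0, 0], [0, 0, 0, 0, 0, 0], [0, 0, 0, 0, 0, 0], [0, 0, 0, 0, 0, 0]],
  ],
  fingers=0.03,
)

```text
time_s: 17.2
position: [0.5841, 0.3707, 0.093]
tcp_rot: [[-0.252, 0.864, 0.435], [0.433, 0.503, -0.748], [-0.865, -0.0, -0.501]]
force: [-0.7, 0.1, 0.1]
opening: 0.492
grasp_force: 29.9
```

play_rows(
  motion=[
    [[0, 0, 0, 0, 0, 0], [0, 0, 0, 0, 0, 0], [0, 0, 0, 0, 0, 0], [0, 0, 0, 0, 0, 0]],
  ],
)

```text
time_s: 17.53
position: [0.5841, 0.3706, 0.093]
tcp_rot: [[-0.252, 0.865, 0.435], [0.433, 0.502, -0.748], [-0.865, -0.0, -0.501]]
force: [-0.3, 0.2, 0.2]
opening: 0.492
grasp_force: 29.9
```

```bash
cat > cur.py <<'E'
from h import *
from rig import bot
s=bot.read_state(); p=np.array(s["position"]);R=np.array(s["tcp_rot"]); gp=p-.002*R[:,2]; print(p,"g",gp[2]-.022,s["opening"],s["grasp_force"])
up=p+[0,0,.12]; P0=np.array([.47,.30,.34]);R0=ori(-50,45)
P=np.array([.45,.0,.36]);Rp=flip(ori(YAW,5)); w=Ro.from_matrix(R0.T@Rp).as_rotvec()
plan([(up,R),(P0,R0)]+[(P0+(P-P0)*k/3,R0@Ro.from_rotvec(w*k/3).as_matrix()) for k in (1,2,3)]+[placeT(.098,up=.01,n=.10)])
E
python3 cur.py
```

```text
[0.58413019 0.3705903  0.09296207] g 0.07196435121785227 0.49220192888185493 29.919769124826416
row [-0.1038, -0.0001, -0.0601, 0.0, 0.0, 0.0] n>= 2.9
  end [ 43.  50.  69. -58.  86.  32.] err 0.0 maxstep 3.0 j4 -58.0 -58.0 j5 82.0 j6 32.0 38.0
row [-0.1117, -0.1342, -0.0604, -7.8, 14.9, -6.0] n>= 4.4
  end [ 42.  25.  89. -47.  75.  19.] err 0.0 maxstep 4.0 j4 -56.0 -47.0 j5 75.0 j6 19.0 31.0
row [-0.0559, -0.0694, 0.0464, 16.1, 7.5, 44.2] n>= 6.6
  end [ 29.  20.  90. -34.  79.  47.] err 0.0 maxstep 3.0 j4 -46.0 -34.0 j5 76.0 j6 22.0 47.0
row [-0.0891, 0.0038, 0.0462, 16.1, 7.5, 44.2] n>= 6.6
  end [  9.  13.  93. -18.  76.  69.] err 0.0 maxstep 3.0 j4 -32.0 -18.0 j5 76.0 j6 50.0 69.0
row [-0.0614, 0.0758, 0.0239, 16.1, 7.5, 44.2] n>= 6.6
  end [-15.   6.  99.   1.  70.  84.] err 0.0 maxstep 3.0 j4 -16.0 1.0 j5 70.0 j6 71.0 84.0
row [0.1326, 0.1443, 0.1889, -0.0, 0.0, 0.0] n>= 6.5
  end [-28.  30.  93.   2.  52.  70.] err 0.0 maxstep 3.0 j4 1.0 2.0 j5 52.0 j6 70.0 82.0
```

play_rows(
  motion=[
    [[-0.013, 0, -0.0075, 0, 0, 0], [-0.035, 0, -0.02, 0, 0, 0], [-0.061, 0, -0.035, 0, 0, 0], [-0.087, 0, -0.05, 0, 0, 0], [-0.104, 0, -0.06, 0, 0, 0], [-0.104, 0, -0.06, 0, 0, 0], [-0.104, 0, -0.06, 0, 0, 0]],
  ],
)

```text
time_s: 18.12
position: [0.5844, 0.3708, 0.2151]
tcp_rot: [[-0.25, 0.865, 0.435], [0.436, 0.502, -0.747], [-0.865, 0.003, -0.502]]
force: [0.9, 0.2, -1.1]
opening: 0.494
grasp_force: 29.9
```

play_rows(
  motion=[
    [[-0.022, -0.027, -0.012, -1.6, 3, -1.2], [-0.045, -0.054, -0.024, -3.1, 6, -2.4], [-0.067, -0.081, -0.036, -4.7, 9, -3.6], [-0.09, -0.107, -0.048, -6.2, 12, -4.8], [-0.112, -0.134, -0.06, -7.8, 14.9, -6], [-0.112, -0.134, -0.06, -7.8, 14.9, -6], [-0.112, -0.134, -0.06, -7.8, 14.9, -6]],
  ],
)

```text
time_s: 18.7
position: [0.4695, 0.2988, 0.3413]
tcp_rot: [[-0.454, 0.767, 0.454], [0.543, 0.642, -0.541], [-0.707, 0.001, -0.708]]
force: [-0.3, 0.9, -2.0]
opening: 0.487
grasp_force: 29.9
```

play_rows(
  motion=[
    [[-0.056, -0.069, 0.046, 16.1, 7.5, 44.2], [-0.056, -0.069, 0.046, 16.1, 7.5, 44.2], [-0.056, -0.069, 0.046, 16.1, 7.5, 44.2], [-0.056, -0.069, 0.046, 16.1, 7.5, 44.2], [-0.056, -0.069, 0.046, 16.1, 7.5, 44.2], [-0.056, -0.069, 0.046, 16.1, 7.5, 44.2], [-0.056, -0.069, 0.046, 16.1, 7.5, 44.2]],
  ],
)

```text
time_s: 19.28
position: [0.465, 0.2001, 0.3444]
tcp_rot: [[0.213, 0.962, 0.174], [0.843, -0.091, -0.53], [-0.494, 0.259, -0.83]]
force: [0.5, -0.2, -2.3]
opening: 0.492
grasp_force: 29.9
```

play_rows(
  motion=[
    [[-0.089, 0.004, 0.046, 16.1, 7.5, 44.2], [-0.089, 0.004, 0.046, 16.1, 7.5, 44.2], [-0.089, 0.004, 0.046, 16.1, 7.5, 44.2], [-0.089, 0.004, 0.046, 16.1, 7.5, 44.2], [-0.089, 0.004, 0.046, 16.1, 7.5, 44.2], [-0.089, 0.004, 0.046, 16.1, 7.5, 44.2], [-0.089, 0.004, 0.046, 16.1, 7.5, 44.2]],
  ],
)

```text
time_s: 19.87
position: [0.4584, 0.0996, 0.3514]
tcp_rot: [[0.825, 0.565, 0.017], [0.543, -0.784, -0.302], [-0.158, 0.258, -0.953]]
force: [-0.8, -0.7, -1.5]
opening: 0.487
grasp_force: 29.9
```

play_rows(
  motion=[
    [[-0.061, 0.076, 0.024, 16.1, 7.5, 44.2], [-0.061, 0.076, 0.024, 16.1, 7.5, 44.2], [-0.061, 0.076, 0.024, 16.1, 7.5, 44.2], [-0.061, 0.076, 0.024, 16.1, 7.5, 44.2], [-0.061, 0.076, 0.024, 16.1, 7.5, 44.2], [-0.061, 0.076, 0.024, 16.1, 7.5, 44.2], [-0.061, 0.076, 0.024, 16.1, 7.5, 44.2], [-0.061, 0.076, 0.024, 16.1, 7.5, 44.2]],
  ],
)

```text
time_s: 20.53
position: [0.4509, -0.001, 0.3579]
tcp_rot: [[0.984, -0.158, 0.08], [-0.158, -0.987, -0.011], [0.081, -0.002, -0.997]]
force: [0.9, -0.1, -1.7]
opening: 0.493
grasp_force: 29.9
```

```bash
cat > cur.py <<'E'
from h import *
plan([placeT(.098,g=.072,up=.01,n=.10)])
E
python3 cur.py
```

```text
row [0.1359, 0.143, 0.187, -0.1, 0.4, -0.3] n>= 6.5
  end [-27.  31.  93.   2.  52.  70.] err 0.0 maxstep 3.0 j4 1.0 2.0 j5 52.0 j6 70.0 82.0
```

play_rows(
  motion=[
    [[0.02, 0.02, 0.027, 0, 0.1, -0.1], [0.043, 0.045, 0.059, 0, 0.2, -0.2], [0.063, 0.066, 0.087, 0, 0.2, -0.2], [0.083, 0.087, 0.115, 0, 0.3, -0.2], [0.103, 0.108, 0.141, -0.1, 0.3, -0.2], [0.12, 0.126, 0.165, -0.1, 0.4, -0.3], [0.136, 0.143, 0.187, -0.1, 0.4, -0.3], [0.136, 0.143, 0.187, -0.1, 0.4, -0.3]],
  ],
)

```text
time_s: 21.2
position: [0.5799, -0.1673, 0.1785]
tcp_rot: [[0.985, -0.15, 0.085], [-0.149, -0.989, -0.013], [0.086, 0.0, -0.996]]
force: [0.3, 0.5, -0.5]
opening: 0.491
grasp_force: 29.9
```

play_rows(
  motion=[
    [[0, 0, 0, 0, 0, 0], [0, 0, 0, 0, 0, 0]],
  ],
)

```text
time_s: 21.37
position: [0.5784, -0.1635, 0.1839]
tcp_rot: [[0.985, -0.148, 0.089], [-0.148, -0.989, -0.013], [0.09, -0.0, -0.996]]
force: [0.9, -0.7, -1.0]
opening: 0.489
grasp_force: 29.9
```

```bash
cat > cur.py <<'E'
from h import *
plan([placeT(.098,g=.072,up=.008,n=.02),placeT(.098,g=.072,up=.008,n=.004)])
E
python3 cur.py; sed -i 's/.0745/.072/' view.py; python3 view.py p3 1
```

```text
row [-0.0397, 0.0022, 0.0717, -0.0, -0.1, 0.3] n>= 2.0
  end [-29.  35. 100.   3.  40.  68.] err 0.0 maxstep 6.0 j4 2.0 3.0 j5 40.0 j6 68.0 69.0
row [-0.008, -0.0, 0.0139, 0.0, 0.0, 0.0] n>= 0.4
  end [-29.  36. 102.   3.  37.  68.] err 0.0 maxstep 1.0 j4 3.0 3.0 j5 37.0 j6 68.0 68.0
21.3667 [ 0.57844562 -0.16354831  0.18393102] tilt 24.854547753511532
```

View pics/p3.png

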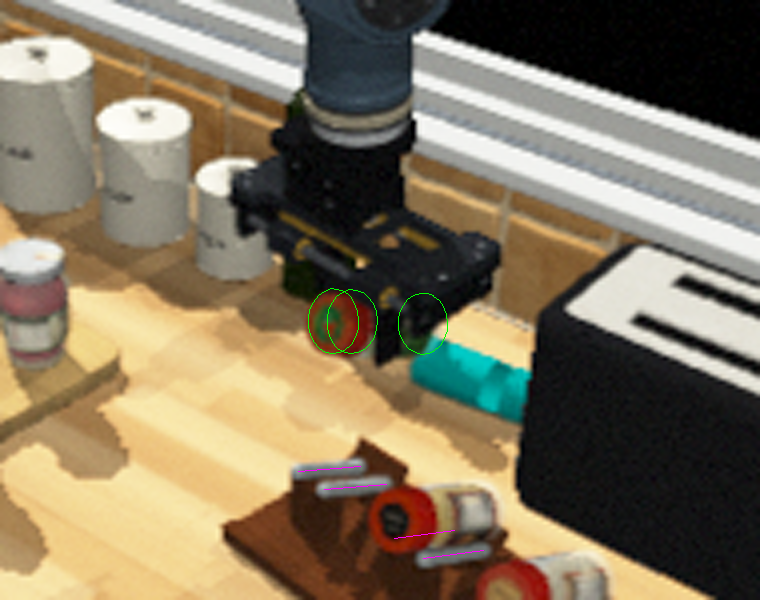

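The overlay agrees again: the cap ellipse at (345,322) lies on the held jar and the rods lie on the magenta lines. Descending.

play_rows(
  motion=[
    [[-0.013, 0.001, 0.023, 0, 0, 0.1], [-0.026, 0.002, 0.047, 0, 0, 0.2], [-0.04, 0.002, 0.072, 0, 0, 0.3], [-0.04, 0.002, 0.072, 0, 0, 0.3], [-0.04, 0.002, 0.072, 0, 0, 0.3]],
  ],
)

```text
time_s: 21.83
position: [0.5452, -0.1602, 0.1105]
tcp_rot: [[0.984, -0.154, 0.091], [-0.153, -0.988, -0.014], [0.092, -0.0, -0.996]]
force: [0.9, -0.1, -1.3]
opening: 0.49
grasp_force: 29.9
```

play_rows(
  motion=[
    [[-0.004, 0, 0.006, 0, 0, 0], [-0.008, 0, 0.012, 0, 0, 0], [-0.008, 0, 0.015, 0, 0, 0], [-0.008, 0, 0.015, 0, 0, 0]],
  ],
)

```text
time_s: 22.17
position: [0.5397, -0.1603, 0.0948]
tcp_rot: [[0.984, -0.154, 0.093], [-0.154, -0.988, -0.015], [0.094, 0.0, -0.996]]
force: [-0.4, -0.0, -0.0]
opening: 0.49
grasp_force: 29.9
```

```bash
cat > cur.py <<'E'
from h import *
from rig import bot
s=bot.read_state();X,Y,a,n=slope(); T,R=placeT(.098,g=.072); e=np.array(s["position"])-T
print("up",e@a,"n",e@n,"lat",e@Y,np.round(s["force"],1),np.round(s["moment"],2))
E
python3 cur.py
```

```text
up 0.00715246594689873 n 0.004759252253207125 lat -0.0004116998063386931 [-0.4 -0.  -0. ] [ 0.01  0.23 -0.  ]
```

play_rows(
  motion=[
    [[-0.0005, 0, 0.001, 0, 0, 0], [-0.001, 0, 0.002, 0, 0, 0], [-0.001, 0, 0.002, 0, 0, 0]],
  ],
)

```text
time_s: 22.42
position: [0.5393, -0.1606, 0.0929]
tcp_rot: [[0.984, -0.155, 0.094], [-0.154, -0.988, -0.015], [0.095, 0.001, -0.995]]
force: [-0.1, -1.1, -0.8]
opening: 0.493
grasp_force: 29.9
```

play_rows(
  motion=[
    [[0.002, 0, 0.001, 0, 0, 0], [0.0035, 0, 0.002, 0, 0, 0], [0.0035, 0, 0.002, 0, 0, 0]],
  ],
)

```text
time_s: 22.67
position: [0.5431, -0.1612, 0.091]
tcp_rot: [[0.984, -0.155, 0.094], [-0.154, -0.988, -0.015], [0.095, 0.001, -0.995]]
force: [0.7, -1.2, -0.8]
opening: 0.487
grasp_force: 29.9
```

```bash
python3 cur.py
```

```text
up 0.0023651202609582815 n 0.002865432329332343 lat -0.0007931899171637199 [ 0.7 -1.2 -0.8] [-0.17  0.13  0.02]
```

play_rows(
  motion=[
    [[-0.0005, 0, 0.001, 0, 0, 0], [-0.001, 0, 0.002, 0, 0, 0], [-0.001, 0, 0.002, 0, 0, 0]],
  ],
)

```text
time_s: 22.92
position: [0.5434, -0.1618, 0.0904]
tcp_rot: [[0.983, -0.154, 0.097], [-0.153, -0.988, -0.017], [0.099, 0.002, -0.995]]
force: [0.6, 0.0, 7.0]
opening: 0.491
grasp_force: 29.9
```

play_rows(
  motion=[
    [[0.0015, 0, 0.001, 0, 0, 0], [0.0025, 0, 0.0015, 0, 0, 0], [0.0025, 0, 0.0015, 0, 0, 0]],
  ],
)

```text
time_s: 23.17
position: [0.5448, -0.1621, 0.0896]
tcp_rot: [[0.984, -0.153, 0.095], [-0.152, -0.988, -0.017], [0.096, 0.002, -0.995]]
force: [-3.8, -0.8, 13.3]
opening: 0.491
grasp_force: 29.8
```

```bash
python3 cur.py
```

```text
up 0.00012856871859968436 n 0.0023366251772040615 lat -0.0014188225590641597 [-3.8 -0.8 13.3] [-0.32  0.51  0.09]
```

Seated and at the stop (up 0.1 mm, Fx −3.8 N, Fz 13 N). Release and retreat.

play_rows(
  motion=[
    [[0, 0, -0.001, 0, 0, 0], [0, 0, -0.001, 0, 0, 0], [0, 0, -0.001, 0, 0, 0], [0, 0, -0.001, 0, 0, 0], [0, 0, -0.001, 0, 0, 0], [0, 0, -0.001, 0, 0, 0]],
  ],
  fingers=0.075,
)

```text
time_s: 23.67
position: [0.5438, -0.1608, 0.0882]
tcp_rot: [[0.984, -0.154, 0.092], [-0.154, -0.988, -0.014], [0.093, -0.0, -0.996]]
force: [0.0, 0.1, -0.0]
opening: 0.833
grasp_force: 0.0
```

play_rows(
  motion=[
    [[0, 0, -0.015, 0, 0, 0], [0, 0, -0.04, 0, 0, 0], [0, 0, -0.08, 0, 0, 0], [0, 0, -0.12, 0, 0, 0], [0, 0, -0.16, 0, 0, 0], [0, 0, -0.2, 0, 0, 0], [0, 0, -0.24, 0, 0, 0], [0, 0, -0.24, 0, 0, 0]],
  ],
)

```text
time_s: 24.33
position: [0.5253, -0.1593, 0.3363]
tcp_rot: [[0.982, -0.154, 0.108], [-0.153, -0.988, -0.023], [0.11, 0.006, -0.994]]
force: [1.0, -0.4, 0.7]
opening: 0.865
grasp_force: 0.0
```

play_rows(
  motion=[
    [[0, 0, 0, 0, 0, 0], [0, 0, 0, 0, 0, 0], [0, 0, 0, 0, 0, 0], [0, 0, 0, 0, 0, 0]],
  ],
)

```text
time_s: 24.67
position: [0.5209, -0.157, 0.3253]
tcp_rot: [[0.984, -0.155, 0.089], [-0.154, -0.988, -0.012], [0.09, -0.001, -0.996]]
force: [0.0, -0.6, 0.6]
opening: 0.863
grasp_force: 0.0
```

```bash
python3 - <<'E'
from h import *
from rig import imaging,finder
import cv2
d=imaging.capture("scene"); o=d["frame"][:,:,::-1]
cv2.imwrite("pics/p4.png",cv2.resize(o[130:330,130:400],None,fx=2.95,fy=2.95,interpolation=cv2.INTER_CUBIC))
X,Y,a,n=slope()
for cy in (.098,0,-.098):
    low=RACK+cy*Y+.045*X+[0,0,.059]; print(px(d,[low,low+.106*a]).round(1).tolist())
E
```

```text
[[295.5, 221.1], [273.0, 222.4]]
[[319.8, 237.0], [297.9, 239.5]]
[[346.7, 254.6], [325.5, 258.6]]
```

View pics/p4.png

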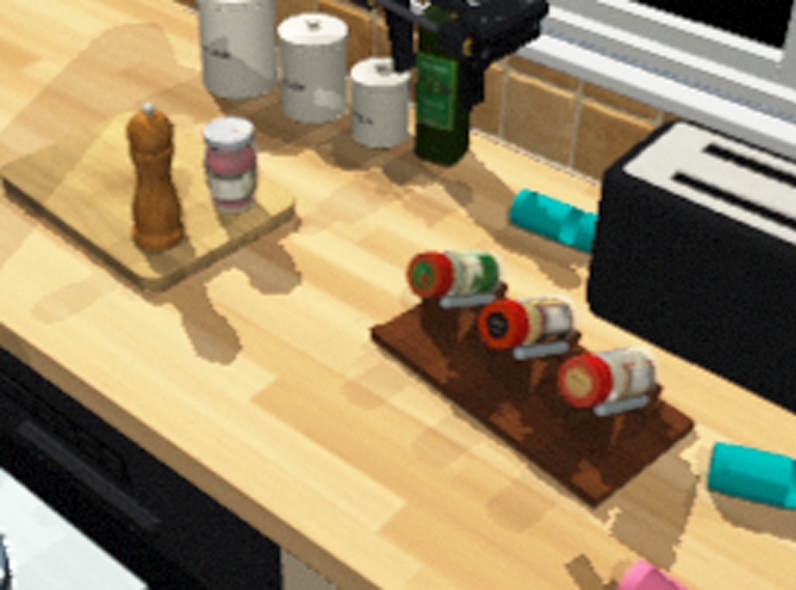

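Scene crop: all three jars lie in their cradles. The cap centres are at (424,275), (496,325) and (578,380), against predicted (422,273), (495,323) and (577,379). The mill and jam jar stand untouched, so I'm handing in.

```bash
python3 -c "
from rig import bot
print(bot.hand_in())"
```

```text
the job is handed in; nothing more can be done
None
```

Both spice jars now lie in the two empty cradles, each resting against its stop. The jar already in the rack, the pepper mill and the jam jar look unmoved in the last picture. I handed the job in with the robot's clock at about 25 s of the 69 s limit; no verdict came back.

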